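# Move the baked moulds from the oven tray to the serving board

### The job

Move the four baked moulds from the steel oven tray to the wooden serving board, one in the middle of each marked place, keeping their order counted from the handles: the mould nearest the tray's handle goes nearest the board's handle, the next one next to it, and so on. Keep them upright all the way and leave them all standing flat on the board.

Things in the scene. Friction and masses are not known exactly. Their poses are not given: they have to be found in the camera images.
- tall_mid (a point): Loose tall narrow round mould, 42 mm in diameter and 66 mm high (rim 44 mm): plain metal with straight upright walls and a brown baked top that bulges up to 7 mm above the rim, about 0.16 kg. This point is its centre, on its axis and 33 mm above its underside; z is up along its axis. It starts upright on its cork pad on the tray, at most 0.2 rad turned from the tray.
- low_mid (a point): Loose low wide round mould, 56 mm in diameter and 40 mm high (rim 58 mm): plain metal with straight upright walls and a brown baked top that bulges up to 7 mm above the rim, about 0.16 kg. This point is its centre, on its axis and 20 mm above its underside; z is up along its axis. It starts upright on its cork pad on the tray, at most 0.2 rad turned from the tray.
- square_mid (a point): Loose square mould, 50 x 50 mm and 45 mm high (rim 52 mm), its sides square to its own x and y: plain metal with straight upright walls and a brown baked top that bulges up to 7 mm above the rim, about 0.16 kg. This point is its centre, on its axis and 22.5 mm above its underside; z is up along its axis. It starts upright on its cork pad on the tray, at most 0.2 rad turned from the tray.
- hex_mid (a point): Loose six-sided mould, 52 mm across flats and 52 mm high; two of its flat sides face its own +y and -y: plain metal with straight upright walls and a brown baked top that bulges up to 7 mm above the rim, about 0.16 kg. This point is its centre, on its axis and 26 mm above its underside; z is up along its axis. It starts upright on its cork pad on the tray, at most 0.2 rad turned from the tray.
- pad_tall: Fixed square cork pad, 66 x 66 x 4 mm, lying on the steel tray: the one on which the tall mould starts. The four pads look alike and stay where they are, so they keep the original order. Origin at the centre of its underside, 4 mm above the table; its axes are the tray's.
- pad_low: Fixed square cork pad, 66 x 66 x 4 mm, lying on the steel tray: the one on which the low mould starts. The four pads look alike and stay where they are, so they keep the original order. Origin at the centre of its underside, 4 mm above the table; its axes are the tray's.
- pad_square: Fixed square cork pad, 66 x 66 x 4 mm, lying on the steel tray: the one on which the square mould starts. The four pads look alike and stay where they are, so they keep the original order. Origin at the centre of its underside, 4 mm above the table; its axes are the tray's.
- pad_hex: Fixed square cork pad, 66 x 66 x 4 mm, lying on the steel tray: the one on which the hex mould starts. The four pads look alike and stay where they are, so they keep the original order. Origin at the centre of its underside, 4 mm above the table; its axes are the tray's.
- tray: Fixed dark steel tray, 320 x 100 x 4 mm, a 12 mm lip on the two short ends only. Origin at the centre of its underside, on the table; x along its length, z up. An arched black handle stands out 40 mm from its +x end only, 29 mm high. The pads lie along its centre line at x = +112.5, +37.5, -37.5, -112.5 mm, tops 8 mm above the table; which mould is where varies. It lies left or right of the board.
- board: Fixed pale wooden board, 320 x 100 x 15 mm, empty. Origin at the centre of its underside, on the table; x along its length, z up. Flush dark lines bound four places 75 mm wide, centres at x = -112.5, -37.5, +37.5, +112.5 mm, y = 0. An arched black handle stands out 40 mm from its -x end only, 31 mm high. Bystanders, 80 mm high or less: scraper and shaker between tray and board, loaves beyond.
Not all that is in view belongs to the job. What is shaped like the part that bears tall_mid but red is not meant.

How it is judged:
By the outcome, as a careful person would: the job done as asked, in the order asked, and still so for the second after the job is handed in, with the robot touching nothing.
It also fails if it takes over 118 s, if anything falls off the work surface, if the arm or the gripper's body presses on something with over 40 N, if the wrist force passes 120 N, or if a joint passes its speed limit or range.

### The arm

A 6-joint arm with a two-finger parallel gripper is mounted at the origin on the work surface. World frame = base frame: x ahead of the robot, y to its left, z up, the work surface at z = 0. Lengths are in mm, angles in rad, forces in N, time in s.
With the tool pointing down it reaches from about 275 to 725 mm from the base axis. Payload 15.9 kg.
Tool frame: the origin (TCP) lies at the very end of the fingers, on their centre line; the grasp point (between the pads) lies 19 mm behind it (ctrl.hold_point_z is the distance from the TCP to the grasp point, in mm); z points along the fingers, y is the direction in which the jaws open and shut (so a half turn about z gives the same grasp; the last joint's range is limited). The gripper opens to 85 mm and grips with 20 to 120 N. Pads are 22 mm wide; open, the fingers measure 114 mm over their backs; the gripper's body (76 mm by 85 mm) begins 54 mm behind the grasp point. The pads swing forward as they close: fully open they stand 13 mm farther back than shut.
Start: joints at [-1.19, 0.213, -0.034, 1.323, 0, 1.571], TCP at [185.824, -464.171, 204.806] pointing down, gripper open.
Joint ranges: [-2.98, 2.98], [-0.74, 1.72], [-1.14, 1.35], [-2.1, 2.04], [-1.57, 1.44], [-3.14, 3.14]. Speed limits (rad/s): [1.89, 1.89, 2.39, 2.57, 3.14, 3.14].

### API

Orientations are given as a unit quaternion [w, x, y, z].
In Python, from station import sense, vision, close_job, ctrl gives the robot as it stands.
- The arm moves only by the tool carry_out, never from a script. Its argument "moves" is a list of rows, each an object with "fingers": the opening, from 0 (shut) to 1 (fully open); "delta_pos": the shift along the tool's x, y, z in cm, a list of three; "twist": the turn about the tool's z in degrees. In form: [{"fingers": fingers, "delta_pos": [dx, dy, dz], "twist": twist}, ...]. A call has 1 to 12 rows; each row is the pose to reach, as a shift and turn from the pose commanded when the call began, along the tool's axes at that moment; what a row does not reach only later rows make up. A row lasts 1/10 s, in which the tool goes at most 50 mm and 8.59 degrees, less where a joint would pass 70% of its speed; a pose out of reach is approached as far as the arm can. A call with a gripper value outside its range is refused whole. The fingers move at their own pace and stop on an object; the grip force is fixed at half the most. Time passes only in rows, so rows that repeat a pose let the fingers close. It gives the time, the measured TCP pose, the force and the opening at its end, in the units of the state.
- sense(): the state, without advancing time (a new reading comes with each control period).
- vision.snapshot(name): name is "side" or "top"; returns the picture (384x512x3 uint8, red, green, blue); there is no depth.
- vision.get_calibration(name): a dict with "fovy" (degrees; the focal length in pixels is half the picture's height over the tangent of half this angle, whatever the lens; pixels are square), "cx", "cy" (the principal point, pixels), "dist" ([k1, k2, p1, p2, k3] as OpenCV has them; the pictures are not rectified), "extrinsics" (4x4, takes a point from world to camera coordinates). Camera axes: x right, y up, looking along -z (the intrinsics and any distortion apply to the point x, -y, -z); pixel columns grow to the right and rows downward; lengths in mm; the calibration is good to about 2 mm. A picture is of the moment at which its call begins. get_calibration takes no time and is no camera call.
- close_job(): hands the job in, once; it reports no verdict.
The state is a dict: "time": time; "joint_positions": joint angles; "dq": joint speeds; "tau": joint torques, N m; "tcp_pos": TCP position; "ee_rot": TCP orientation; "force": force on the tool from outside, world axes, zero at the start; "wrist_torque": the same for the moment, N m; "grip_width": finger opening in mm.
Only numpy, scipy, OpenCV 4.12 (cv2) and the standard library are available. Lean on these libraries where they do the work, as an engineer would, in place of code of your own. Each camera call takes 0.05 s, during which the arm holds its last target.

## Working session

There is one attempt and no reset: what is moved stays moved. The work goes in short steps, Python scripts to look and compute and a tool call to move; the robot and the scene stay as the last step left them, time stands still between calls to the robot, and variables do not carry over. Pictures are saved under pics/ and viewed, and the job is handed in when it is done.

Besides the shell and the picture viewer there is one more tool, called after "Request:" as name(argument=value, ...) on one line, values as JSON. carry_out: Moves the arm, as the interface text tells. Its arguments: {"type":"object","properties":{"moves":{"type":"array"}},"required":["moves"]}

```bash
ls; mkdir -p pics; python3 - <<'E'
from station import sense, vision, ctrl
import cv2
s=sense(); print(s)
print(ctrl.hold_point_z)
for n in ("side","top"):
    im=vision.snapshot(n); cv2.imwrite(f"pics/{n}0.png",im[:,:,::-1]); print(vision.get_calibration(n))
E
```

```text
pics
{'time': 0.0, 'joint_positions': array([-1.18998123e+00,  2.13359958e-01, -3.50546582e-02,  1.32351945e+00,
        3.95967161e-05,  1.57079130e+00]), 'dq': array([-4.23552686e-04,  7.34599986e-04, -1.27197820e-03,  2.29297577e-03,
       -5.70319512e-05,  1.47211987e-03]), 'tau': array([ 1.54231460e-03, -6.86157632e+01,  4.87119913e+01,  1.72291661e-02,
       -1.04004282e-04, -7.75875833e-06]), 'tcp_pos': array([ 185.71057628, -463.82465134,  204.31605255]), 'ee_rot': array([-5.62334091e-04,  9.81926552e-01,  1.89261520e-01, -8.82214673e-05]), 'force': array([1.55719224, 0.0080255 , 0.21681247]), 'wrist_torque': array([ 0.01666438, -0.03926028, -0.01087199]), 'grip_width': 85.31105882784126}
18.700000000000003
{'fovy': 52.19172947142516, 'cx': 258.59423547567457, 'cy': 192.24631467235653, 'dist': array([-0.0344329,  0.       ,  0.       ,  0.       ,  0.       ]), 'extrinsics': array([[-9.76511907e-01, -2.15449756e-01,  2.42852687e-03,
         5.08149207e+02],
       [ 1.63081465e-01, -7.31695923e-01,  6.61834958e-01,
        -1.54101807e+02],
       [-1.40815237e-01,  6.46685765e-01,  7.49645643e-01,
        -8.11480943e+02],
       [ 0.00000000e+00,  0.00000000e+00,  0.00000000e+00,
         1.00000000e+00]])}
{'fovy': 52.37514008526431, 'cx': 250.42368994419186, 'cy': 191.53378509796343, 'dist': array([-0.05863629,  0.        ,  0.        ,  0.        ,  0.        ]), 'extrinsics': array([[ 1.25112292e-02, -9.99900162e-01,  6.56772934e-03,
        -2.47056625e+01],
       [ 9.89037479e-01,  1.33412620e-02,  1.47060791e-01,
        -5.30731949e+02],
       [-1.47133730e-01,  4.65581920e-03,  9.89105651e-01,
        -8.69372233e+02],
       [ 0.00000000e+00,  0.00000000e+00,  0.00000000e+00,
         1.00000000e+00]])}
```

View pics/side0.png

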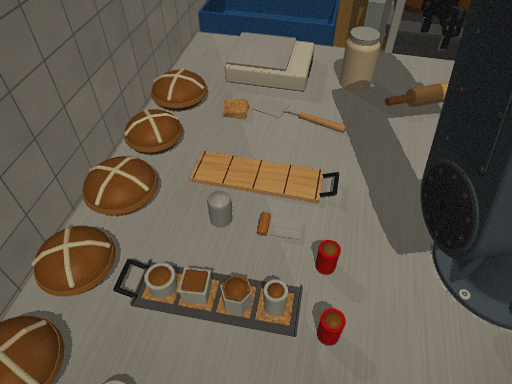

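View pics/top0.png

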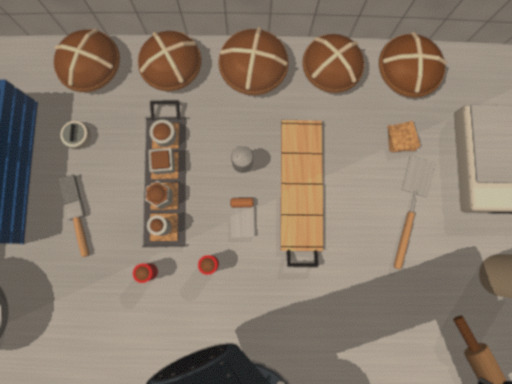

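```bash
cat > h.py <<'E'
import numpy as np, cv2
from station import sense, vision
def cal(n):
    c=vision.get_calibration(n); f=192/np.tan(np.radians(c['fovy'])/2)
    K=np.array([[f,0,c['cx']],[0,f,c['cy']],[0,0,1]]); E=np.array(c['extrinsics'])
    return K,np.array(c['dist']),E
def ray(n,p):
    K,d,E=cal(n); p=np.array(p,float).reshape(-1,1,2)
    q=cv2.undistortPoints(p,K,d).reshape(-1,2)
    v=np.c_[q[:,0],-q[:,1],-np.ones(len(q))]@E[:3,:3]
    return -E[:3,:3].T@E[:3,3], v
def onz(n,p,z):
    o,v=ray(n,p); return o+v*((z-o[2])/v[:,2])[:,None]
def proj(n,P):
    K,d,E=cal(n); P=np.array(P,float).reshape(-1,3)
    D=np.diag([1,-1,-1]); R=D@E[:3,:3]; t=D@E[:3,3]
    return cv2.projectPoints(P,cv2.Rodrigues(R)[0],t,K,d)[0].reshape(-1,2)
E
python3 - <<'E'
from h import *
a=cv2.imread('pics/top0.png'); b=cv2.imread('pics/side0.png')
cv2.imwrite('pics/top_t.png',cv2.resize(a[90:260,130:210],None,fx=3.5,fy=3.5,interpolation=cv2.INTER_CUBIC))
cv2.imwrite('pics/top_b.png',cv2.resize(a[100:280,265:340],None,fx=3.3,fy=3.3,interpolation=cv2.INTER_CUBIC))
cv2.imwrite('pics/side_t.png',cv2.resize(b[240:350,105:315],None,fx=3.8,fy=3.8,interpolation=cv2.INTER_CUBIC))
for n,im in(('top',a),('side',b)):
    h=cv2.cvtColor(im,cv2.COLOR_BGR2HSV)
    m=cv2.inRange(h,(8,60,110),(25,255,255))
    k,l,st,c=cv2.connectedComponentsWithStats(m)
    for i in range(1,k):
        if st[i,4]>60: print(n,i,st[i],c[i].round(1))
    # board blob: closed
    m2=cv2.morphologyEx(m,cv2.MORPH_CLOSE,np.ones((5,5)))
    cs,_=cv2.findContours(m2,cv2.RETR_EXTERNAL,cv2.CHAIN_APPROX_NONE)
    for c in cs:
        r=cv2.minAreaRect(c)
        if cv2.contourArea(c)>3000 : print(n,'rect',r,cv2.approxPolyDP(c,6,True).reshape(-1,2).tolist())
E
```

```text
top 1 [ 218   27   70   69 2947] [247.8  62.2]
top 3 [  53   28   60   65 2278] [78.2 61.1]
top 9 [ 137   30   59   62 2250] [162.6  60.6]
top 11 [ 378   31   69   67 2695] [409.3  65.6]
top 17 [ 302   34   56   60 2291] [329.4  62.9]
top 40 [ 280  119   44  133 5735] [301.4 185.7]
top 41 [387 120  34  33 893] [402.9 137.1]
top 43 [152 123  19  18 255] [160.9 131.4]
top 46 [150 134  29  36 538] [161.1 154.5]
top 51 [150 153  29  27 256] [166.5 172.5]
top 56 [145 182  33  29 654] [161.1 195.2]
top 59 [230 197  24  11 251] [241.5 202.1]
top 62 [393 211  22  59 550] [403.9 240.4]
top 65 [149 213  29  29 458] [165.7 228.3]
top 66 [ 72 216  18  42 328] [ 79.8 236.9]
top 67 [150 218  14  14 135] [155.8 225.2]
top 74 [201 259  13  12 121] [206.9 264.6]
top 78 [485 263  27  35 716] [500.2 278.7]
top 81 [136 267  12  13 117] [141.5 273. ]
top 97 [474 345  33  39 638] [489.8 366.2]
top rect ((161.56398010253906, 181.96926879882812), (32.710166931152344, 118.41365814208984), 0.9093804955482483) [[158, 123], [145, 195], [149, 239], [176, 241], [178, 124]]
top rect ((301.5, 185.0), (132.0, 43.0),
[... 857 characters left out ...]
]
side 175 [ 89 156  60  50 488] [116.7 175.9]
side 182 [105 183  29  21 371] [118.6 194.1]
side 197 [ 85 200  50  15 144] [110.4 210. ]
side 202 [258 212  12  21 177] [263.8 222.4]
side 204 [ 31 228  79  60 900] [ 69.7 257.8]
side 235 [ 42 272  61  21  70] [ 72.5 286.8]
side 241 [142 274  40  30 277] [162.5 293.4]
side 249 [178 279  41  32 331] [203.5 298.5]
side 266 [255 288  39  37 544] [275. 311.]
side 283 [216 295  36  23 186] [231.3 309.5]
side 301 [  0 320  46  64 548] [ 18.  351.9]
side 329 [  2 375  15   9  68] [  9.4 380.2]
side rect ((256.5281677246094, 175.56980895996094), (131.36529541015625, 33.85429382324219), 9.648045539855957) [[190, 175], [318, 203], [323, 170], [202, 151]]
```

```bash
python3 - <<'E'
from h import *
print(proj('top',[[300,100,0],[400,100,0],[500,100,0]]))
E
```

```text
[[198.96015742 290.54688759]
 [200.16719303 247.70714765]
 [201.41056776 205.96752242]]
```

View pics/top_t.png

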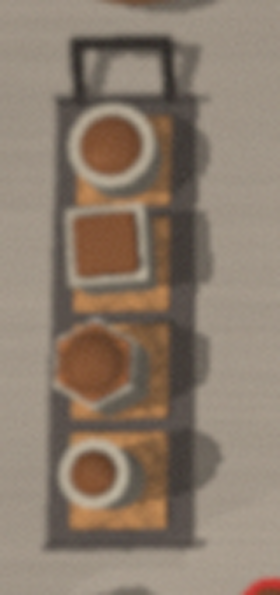

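View pics/top_b.png

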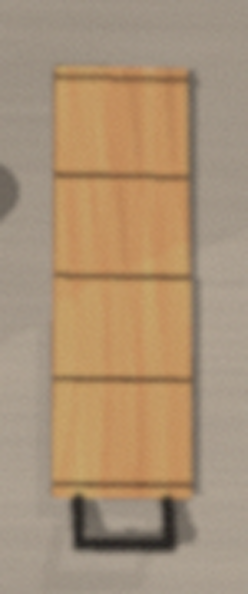

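View pics/side_t.png

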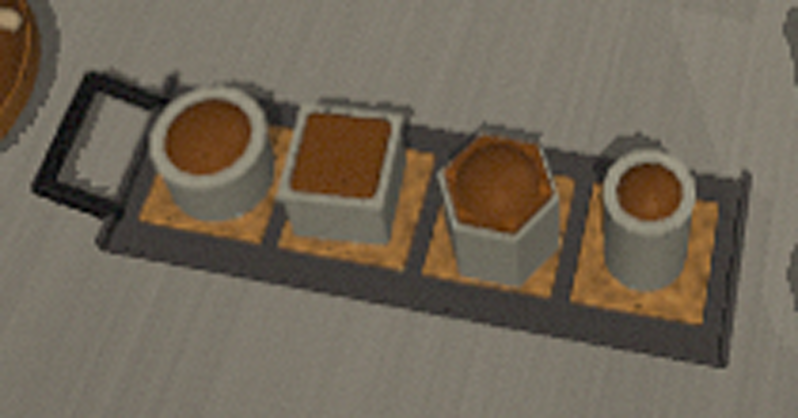

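```bash
python3 - <<'E'
from h import *
a=cv2.imread('pics/top0.png'); b=cv2.imread('pics/side0.png')
def tiles(im,boxes,out,s=10):
    t=[cv2.resize(im[y:y+w,x:x+w],(390,290) if 0 else (290,290),interpolation=cv2.INTER_CUBIC) for x,y,w in boxes]
    cv2.imwrite(out,np.vstack([np.hstack(t[:2]),np.hstack(t[2:])]))
tiles(a,[(148,118,29),(146,146,29),(143,179,29),(145,211,29)],'pics/tt.png')
tiles(b,[(140,255,48),(175,260,48),(215,268,48),(255,272,48)],'pics/ts.png')
E
```

```text
(no output)
```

View pics/tt.png

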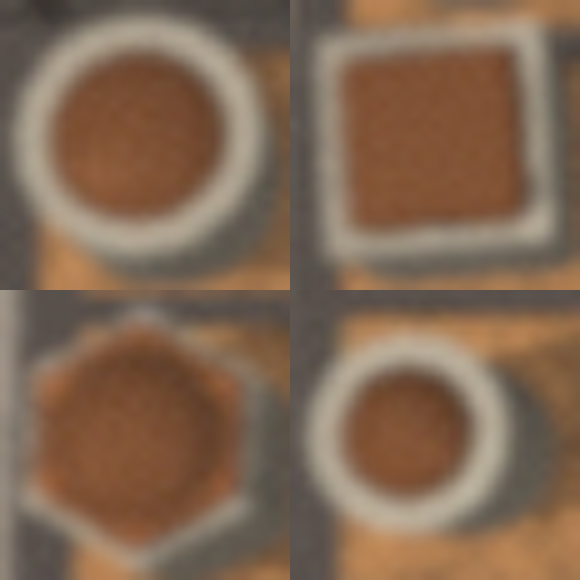

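View pics/ts.png

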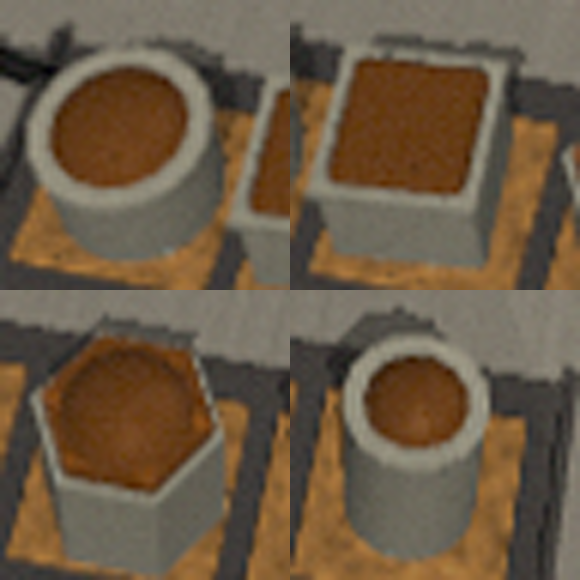

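```bash
python3 - <<'E'
from h import *
def T(x0,y0,s,pts): return (np.array(pts,float)+.5)/s-.5+[x0,y0]
c=np.mean
S=290/48
tops={'low':(48,T(148,118,10,[(139,135)])),'sq':(53,T(146,146,10,[(27,42),(255,20),(263,240),(37,258)])),
'hex':(60,T(143,179,10,[(143,20),(245,85),(245,218),(140,280),(25,210),(35,80)])),'tall':(74,T(145,211,10,[(118,142)]))}
sides={'low':T(140,255,S,[(119,128)]),'sq':T(175,260,S,[(55,45),(222,62),(200,210),(20,190)]),
'hex':T(215,268,S,[(98,45),(190,55),(220,140),(155,205),(58,185),(35,105)]),'tall':T(255,272,S,[(126,112)])}
for k,(z,p) in tops.items():
    A=onz('top',p,z);B=onz('side',sides[k],z)
    print(k,A.mean(0).round(1),B.mean(0).round(1))
    if len(A)>1:
        for P in(A,B):
            e=np.roll(P,-1,0)-P; print('  len',np.linalg.norm(e,axis=1).round(1),'ang',np.degrees(np.arctan2(e[:,1],e[:,0])).round(1))
A=onz('top',T(265,100,3.3,[(53,67),(188,67),(192,497),(52,497)]),15)
B=onz('side',[[202,151],[323,170],[318,203],[190,175]],15)
print('board',A.round(1).tolist(),A.mean(0).round(1));print(B.round(1).tolist(),B.mean(0).round(1))
L=onz('top',T(265,100,3.3,[(121,77),(121,174),(122,275),(122,379),(123,485)]),15);print('lines',L.round(1).tolist())
L=onz('top',T(130,90,3.5,[(45,547),(193,543)]),4);print('tray near',L.round(1).tolist())
# pads visible right edges
s=sense()
print('pads',onz('top',T(130,90,3.5,[(170,115),(170,205),(168,320),(168,418),(166,432),(166,528),(70,528)]),8).round(1).tolist())
E
```

```text
low [671.6 194.6  48. ] [669.7 198.8  48. ]
sq [601.4 193.2  53. ] [598.7 195.4  53. ]
  len [53.6 52.5 52.6 51.6] ang [ -83.7 -175.4   95.3    5.7]
  len [53.8 50.8 55.5 50.5] ang [-173.9   99.4    5.9  -82.5]
hex [520.7 196.2  60. ] [520.2 197.1  60. ]
  len [28.3 30.6 27.4 31.2 29.9 28. ] ang [-121.4 -177.5  121.9   60.    -1.4  -59.5]
  len [28.7 30.2 28.2 29.6 27.5 27.4] ang [-174.4  121.    60.5    0.2  -59.7 -119. ]
tall [448.7 189.8  74. ] [447.3 193.4  74. ]
board [[714.0, -90.3, 15.0], [715.8, -191.6, 15.0], [397.5, -189.7, 15.0], [396.5, -89.9, 15.0]] [ 555.9 -140.4   15. ]
[[712.3, -185.2, 15.0], [396.8, -184.3, 15.0], [396.4, -74.7, 15.0], [714.3, -95.8, 15.0]] [ 554.9 -135.    15. ]
lines [[707.1, -141.2, 15.0], [632.6, -140.5, 15.0], [557.1, -140.7, 15.0], [481.1, -140.2, 15.0], [405.5, -140.5, 15.0]]
tray near [[402.0, 237.1, 4.0], [406.3, 136.3, 4.0]]
pads [[706.4, 163.3, 8.0], [640.7, 160.5, 8.0], [558.9, 158.5, 8.0], [490.9, 155.8, 8.0], [481.2, 156.8, 8.0], [416.1, 154.3, 8.0], [415.0, 219.6, 8.0]]
```

```bash
cat > d.py <<'E'
import sys,numpy as np
from scipy.spatial.transform import Rotation as R
from station import sense
s=sense(); q=s['ee_rot']; M=R.from_quat([q[1],q[2],q[3],q[0]]).as_matrix()
print('t',s['time'],'tcp',s['tcp_pos'].round(1),'yaw',np.degrees(np.arctan2(M[1,0],M[0,0])).round(2),'zax',M[:,2].round(4),'F',s['force'].round(1),'w',round(s['grip_width'],1),'j1,6',s['joint_positions'][[0,5]].round(2))
for a in sys.argv[1:]:
    t=np.array([float(v) for v in a.split(',')]); print(a,((M.T@(t-s['tcp_pos']))/10).round(2))
E
python3 d.py 670,197,200 670,197,120
```

```text
t 0.1 tcp [ 185.7 -463.9  204.4] yaw 21.82 zax [-3.e-04  9.e-04 -1.e+00] F [-0.1  0.1 -0.2] w 85.4 j1,6 [-1.19  1.57]
670,197,200 [ 69.52 -43.36   0.48]
670,197,120 [ 69.52 -43.35   8.48]
```

Request:
carry_out(moves=[{"fingers": 1, "delta_pos": [3, -2, 0], "twist": 5}, {"fingers": 1, "delta_pos": [7, -4.4, 0], "twist": 11}, {"fingers": 1, "delta_pos": [11, -6.9, 0], "twist": 17}, {"fingers": 1, "delta_pos": [15, -9.4, 0], "twist": 21.8}, {"fingers": 1, "delta_pos": [19, -11.9, 0], "twist": 21.8}, {"fingers": 1, "delta_pos": [23, -14.4, 0], "twist": 21.8}, {"fingers": 1, "delta_pos": [27, -16.9, 0], "twist": 21.8}, {"fingers": 1, "delta_pos": [31, -19.4, 0], "twist": 21.8}, {"fingers": 1, "delta_pos": [35, -21.9, 0], "twist": 21.8}, {"fingers": 1, "delta_pos": [39, -24.3, 0], "twist": 21.8}, {"fingers": 1, "delta_pos": [43, -26.8, 0], "twist": 21.8}, {"fingers": 1, "delta_pos": [46, -28.7, 0], "twist": 21.8}])

```text
time: 1.3
tcp_pos: [507.2, -24.3, 204.5]
ee_rot: [-0.0, 1.0, 0.001, -0.0]
force: [0.3, -1.1, -0.3]
grip_width: 85.2
```

```bash
python3 d.py 670,197,200 670,197,120
```

```text
t 1.3 tcp [507.2 -24.3 204.5] yaw 0.09 zax [-4.e-04  2.e-04 -1.e+00] F [ 0.3 -1.1 -0.3] w 85.2 j1,6 [-0.05  3.09]
670,197,200 [ 16.32 -22.1    0.44]
670,197,120 [ 16.32 -22.1    8.44]
```

Request:
carry_out(moves=[{"fingers": 1, "delta_pos": [0, 0, 0], "twist": -8}, {"fingers": 1, "delta_pos": [1, -1.4, 0], "twist": -16}, {"fingers": 1, "delta_pos": [3, -4, 0], "twist": -24}, {"fingers": 1, "delta_pos": [5, -6.7, 0], "twist": -32}, {"fingers": 1, "delta_pos": [7, -9.4, 0], "twist": -40}, {"fingers": 1, "delta_pos": [9, -12, 0], "twist": -48}, {"fingers": 1, "delta_pos": [11, -14.8, 0], "twist": -56}, {"fingers": 1, "delta_pos": [13, -17.5, 0], "twist": -64}, {"fingers": 1, "delta_pos": [14.5, -19.5, 0], "twist": -72}, {"fingers": 1, "delta_pos": [15.5, -21, 0], "twist": -80}, {"fingers": 1, "delta_pos": [16.1, -21.9, 0], "twist": -86}, {"fingers": 1, "delta_pos": [16.1, -21.9, 0], "twist": -90}])

```text
time: 2.5
tcp_pos: [667.4, 193.6, 203.5]
ee_rot: [-0.0, 0.705, 0.709, -0.001]
force: [0.4, 0.2, -0.7]
grip_width: 85.8
```

Request:
carry_out(moves=[{"fingers": 1, "delta_pos": [0, 0, 1], "twist": -8}, {"fingers": 1, "delta_pos": [0, 0, 2], "twist": -16}, {"fingers": 1, "delta_pos": [0, 0, 3], "twist": -24}, {"fingers": 1, "delta_pos": [0, 0, 4], "twist": -32}, {"fingers": 1, "delta_pos": [0, 0, 5], "twist": -40}, {"fingers": 1, "delta_pos": [0, 0, 6], "twist": -48}, {"fingers": 1, "delta_pos": [0, 0, 7], "twist": -56}, {"fingers": 1, "delta_pos": [0, 0, 8], "twist": -64}, {"fingers": 1, "delta_pos": [0, 0, 8], "twist": -72}, {"fingers": 1, "delta_pos": [0, 0, 8], "twist": -80}, {"fingers": 1, "delta_pos": [0, 0, 8], "twist": -88}, {"fingers": 1, "delta_pos": [0, 0, 8], "twist": -90}])

```text
time: 3.7
tcp_pos: [666.9, 192.2, 124.3]
ee_rot: [-0.0, -0.003, 1.0, -0.0]
force: [0.2, -0.4, 0.4]
grip_width: 85.5
```

```bash
python3 d.py 670,197,120; python3 - <<'E'
from h import *
a=vision.snapshot('top');b=vision.snapshot('side')
cv2.imwrite('pics/s1.png',cv2.resize(b[150:330,60:320],None,fx=3,fy=3,interpolation=cv2.INTER_CUBIC)[:,:,::-1])
cv2.imwrite('pics/t1.png',cv2.resize(a[80:260,80:340],None,fx=3,fy=3,interpolation=cv2.INTER_CUBIC)[:,:,::-1])
E
```

```text
t 3.7 tcp [666.9 192.2 124.3] yaw -179.67 zax [-9.e-04 -3.e-04 -1.e+00] F [ 0.2 -0.4  0.4] w 85.5 j1,6 [0.28 0.27]
670,197,120 [-0.31  0.48  0.43]
```

View pics/s1.png

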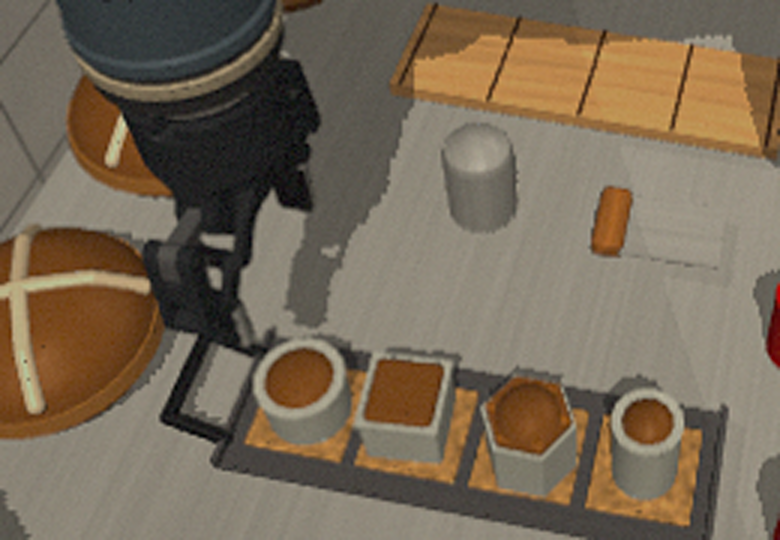

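View pics/t1.png

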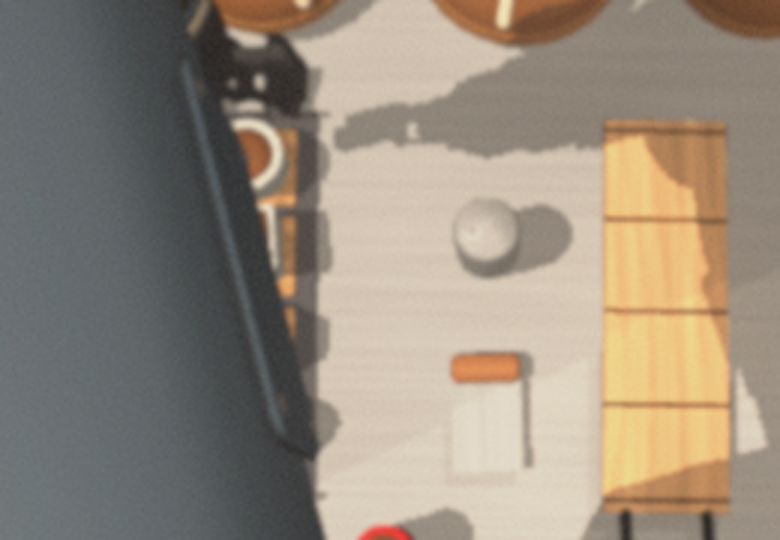

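```bash
python3 - <<'E'
from h import *
for z in(124,131,137): print(z,proj('side',[[667,235,z],[656,235,z],[656,149,z],[656,240,z]]).round(1).tolist())
b=vision.snapshot('side')
cv2.imwrite('pics/s2.png',cv2.resize(b[195:280,95:180],None,fx=6.5,fy=6.5,interpolation=cv2.INTER_CUBIC)[:,:,::-1])
E
```

```text
124 [[144.2, 272.1], [150.3, 273.4], [168.7, 232.8], [149.2, 276.0]]
131 [[143.3, 270.0], [149.5, 271.3], [168.0, 230.5], [148.3, 273.9]]
137 [[142.5, 268.2], [148.7, 269.5], [167.5, 228.6], [147.5, 272.0]]
```

View pics/s2.png

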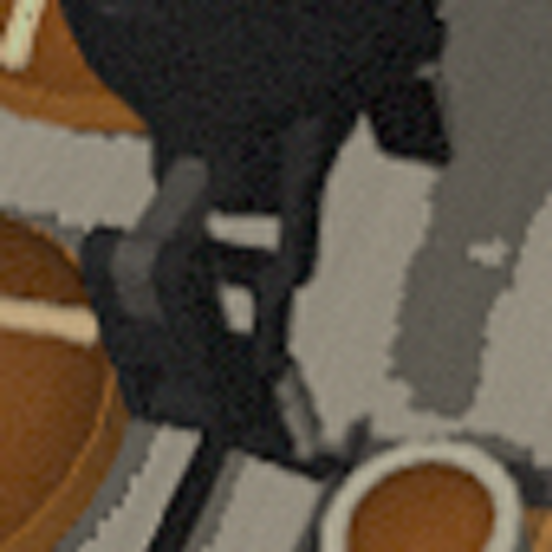

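Request:
carry_out(moves=[{"fingers": 1, "delta_pos": [-0.36, 0.48, 1], "twist": 0}, {"fingers": 1, "delta_pos": [-0.36, 0.48, 3], "twist": 0}, {"fingers": 1, "delta_pos": [-0.36, 0.48, 5], "twist": 0}, {"fingers": 1, "delta_pos": [-0.36, 0.48, 6.5], "twist": 0}, {"fingers": 1, "delta_pos": [-0.36, 0.48, 7.5], "twist": 0}, {"fingers": 1, "delta_pos": [-0.36, 0.48, 8.5], "twist": 0}, {"fingers": 1, "delta_pos": [-0.36, 0.48, 9.2], "twist": 0}, {"fingers": 1, "delta_pos": [-0.36, 0.48, 9.2], "twist": 0}])

```text
time: 4.65
tcp_pos: [670.4, 197.0, 31.9]
ee_rot: [-0.001, -0.0, 1.0, -0.0]
force: [0.6, -0.4, -0.8]
grip_width: 85.3
```

```bash
python3 d.py 670.5,197,9; python3 - <<'E'
from h import *
b=vision.snapshot('side')
cv2.imwrite('pics/s3.png',cv2.resize(b[225:330,95:200],None,fx=5.5,fy=5.5,interpolation=cv2.INTER_CUBIC)[:,:,::-1])
E
```

```text
t 4.65 tcp [670.4 197.   31.9] yaw -179.99 zax [-1.1e-03 -3.0e-04 -1.0e+00] F [ 0.6 -0.4 -0.8] w 85.3 j1,6 [0.29 0.29]
670.5,197,9 [-0.02 -0.    2.29]
```

View pics/s3.png

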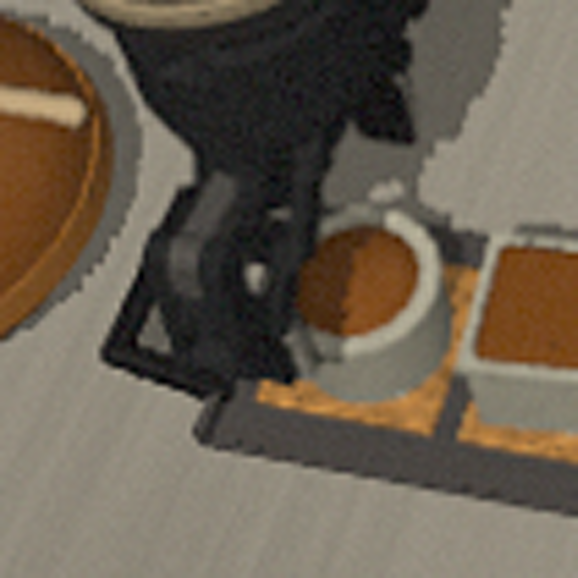

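```bash
python3 - <<'E'
from h import *
P=[[659.5,239.5,45],[681.5,239.5,45],[659.5,254,45],[681.5,254,45],[670.5,226,8],[670.5,226,48],[670.5,197,48],[659.5,154,45],[681.5,154,45]]
print(((proj('side',P)-[95,225])*5.5).round().tolist())
E
```

```text
[[338.0, 395.0], [277.0, 382.0], [321.0, 435.0], [259.0, 421.0], [344.0, 403.0], [321.0, 349.0], [353.0, 274.0], [429.0, 181.0], [371.0, 169.0]]
```

Request:
carry_out(moves=[{"fingers": 1, "delta_pos": [0, 0, 0.8], "twist": 0}, {"fingers": 1, "delta_pos": [0, 0, 1.6], "twist": 0}, {"fingers": 1, "delta_pos": [0, 0, 2.2], "twist": 0}, {"fingers": 0.8, "delta_pos": [0, 0, 2.3], "twist": 0}, {"fingers": 0.6, "delta_pos": [0, 0, 2.3], "twist": 0}, {"fingers": 0.4, "delta_pos": [0, 0, 2.3], "twist": 0}, {"fingers": 0.2, "delta_pos": [0, 0, 2.3], "twist": 0}, {"fingers": 0, "delta_pos": [0, 0, 2.3], "twist": 0}, {"fingers": 0, "delta_pos": [0, 0, 2.3], "twist": 0}, {"fingers": 0, "delta_pos": [0, 0, 2.3], "twist": 0}])

```text
time: 5.7
tcp_pos: [671.0, 197.1, 10.6]
ee_rot: [0.0, -0.0, 1.0, 0.0]
force: [-2.2, -0.6, 5.0]
grip_width: 52.0
```

```bash
python3 d.py; python3 - <<'E'
from h import *
b=vision.snapshot('side')
cv2.imwrite('pics/s4.png',cv2.resize(b[225:330,95:200],None,fx=5.5,fy=5.5,interpolation=cv2.INTER_CUBIC)[:,:,::-1])
E
```

```text
t 5.7 tcp [671.  197.1  10.6] yaw -179.99 zax [ 8.e-04  1.e-04 -1.e+00] F [-2.2 -0.6  5. ] w 52.0 j1,6 [0.29 0.29]
```

View pics/s4.png

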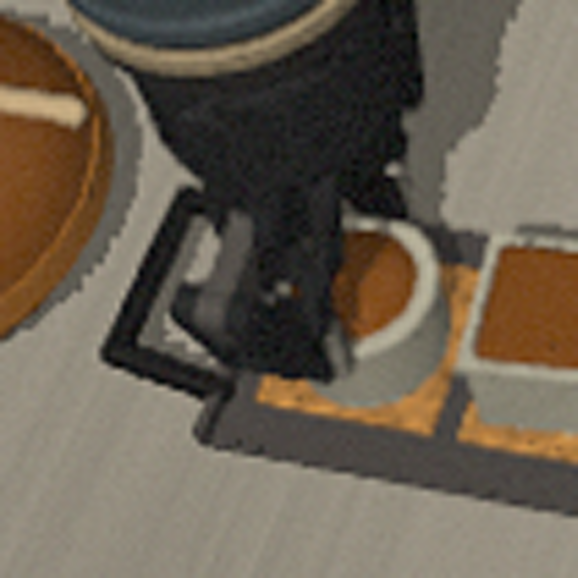

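Request:
carry_out(moves=[{"fingers": 0, "delta_pos": [0, 0, 0], "twist": 0}, {"fingers": 0, "delta_pos": [0, 0, 0], "twist": 0}, {"fingers": 0, "delta_pos": [0, 0, 0], "twist": 0}])

```text
time: 6.05
tcp_pos: [671.0, 197.1, 10.6]
ee_rot: [0.0, -0.0, 1.0, 0.0]
force: [-1.5, -0.9, 5.4]
grip_width: 52.4
```

```bash
python3 d.py; python3 - <<'E'
from h import *
print(sense()['wrist_torque'])
b=vision.snapshot('side')
cv2.imwrite('pics/s5.png',cv2.resize(b[240:305,120:185],None,fx=9,fy=9,interpolation=cv2.INTER_CUBIC)[:,:,::-1])
for x in (664,668,672): print(x,((proj('side',[[x-11,225,19],[x+11,225,19],[x-11,225,41]])-[120,240])*9).round().tolist())
E
```

```text
t 6.05 tcp [671.  197.1  10.6] yaw -179.98 zax [ 9.e-04  2.e-04 -1.e+00] F [-1.5 -0.9  5.4] w 52.4 j1,6 [0.29 0.29]
[-0.23478331  0.47680609 -0.0172383 ]
664 [[407.0, 513.0], [310.0, 492.0], [388.0, 464.0]]
668 [[389.0, 509.0], [292.0, 488.0], [370.0, 460.0]]
672 [[372.0, 505.0], [275.0, 484.0], [352.0, 457.0]]
```

View pics/s5.png

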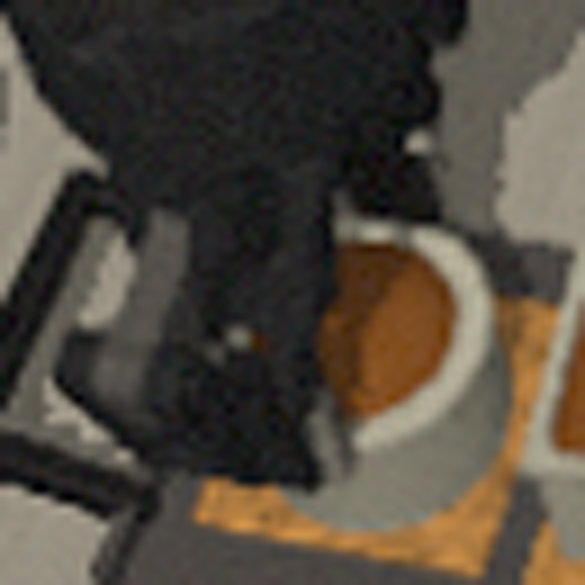

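Request:
carry_out(moves=[{"fingers": 0.4, "delta_pos": [0, 0, 0], "twist": 0}, {"fingers": 0.9, "delta_pos": [0, 0, 0], "twist": 0}, {"fingers": 0.9, "delta_pos": [0, 0, 0], "twist": 0}, {"fingers": 0.9, "delta_pos": [0, 0, 0], "twist": 0}, {"fingers": 0.9, "delta_pos": [0.3, 0, 0.3], "twist": 0}, {"fingers": 0.9, "delta_pos": [0.3, 0, 0.5], "twist": 0}, {"fingers": 0.7, "delta_pos": [0.3, 0, 0.5], "twist": 0}, {"fingers": 0.5, "delta_pos": [0.3, 0, 0.5], "twist": 0}, {"fingers": 0, "delta_pos": [0.3, 0, 0.5], "twist": 0}, {"fingers": 0, "delta_pos": [0.3, 0, 0.5], "twist": 0}, {"fingers": 0, "delta_pos": [0.3, 0, 0.5], "twist": 0}, {"fingers": 0, "delta_pos": [0.3, 0, 0.5], "twist": 0}])

```text
time: 7.3
tcp_pos: [667.9, 197.2, 5.3]
ee_rot: [0.0, -0.0, 1.0, 0.0]
force: [-2.1, -1.5, 5.2]
grip_width: 53.3
```

Request:
carry_out(moves=[{"fingers": 0, "delta_pos": [0, 0, 0], "twist": 0}, {"fingers": 0, "delta_pos": [0, 0, -0.5], "twist": 0}, {"fingers": 0, "delta_pos": [0, 0, -1.5], "twist": 0}, {"fingers": 0, "delta_pos": [0, 0, -2.5], "twist": 0}])

```text
time: 7.7
tcp_pos: [667.7, 197.0, 30.6]
ee_rot: [-0.0, -0.0, 1.0, -0.0]
force: [-0.9, -0.3, -1.7]
grip_width: 53.0
```

```bash
python3 d.py; python3 - <<'E'
from h import *
b=vision.snapshot('side')
cv2.imwrite('pics/s6.png',cv2.resize(b[225:330,95:200],None,fx=5.5,fy=5.5,interpolation=cv2.INTER_CUBIC)[:,:,::-1])
E
```

```text
t 7.7 tcp [667.7 197.   30.6] yaw -179.99 zax [-1.e-04 -0.e+00 -1.e+00] F [-0.9 -0.3 -1.7] w 53.0 j1,6 [0.29 0.29]
```

View pics/s6.png

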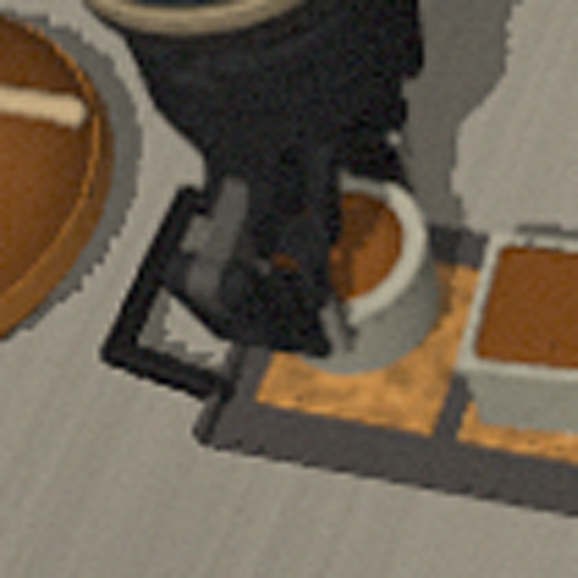

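Request:
carry_out(moves=[{"fingers": 0, "delta_pos": [0, 0, -2], "twist": 0}, {"fingers": 0, "delta_pos": [0, 0, -4.5], "twist": 0}, {"fingers": 0, "delta_pos": [0, 0, -7], "twist": 0}, {"fingers": 0, "delta_pos": [0.6, -0.8, -9], "twist": 0}, {"fingers": 0, "delta_pos": [1.8, -2.7, -9.5], "twist": 0}, {"fingers": 0, "delta_pos": [3.6, -5.3, -9.5], "twist": 0}, {"fingers": 0, "delta_pos": [5.6, -8.2, -9.5], "twist": 0}, {"fingers": 0, "delta_pos": [7.6, -11.2, -9.5], "twist": 0}, {"fingers": 0, "delta_pos": [9.6, -14.1, -9.5], "twist": 0}, {"fingers": 0, "delta_pos": [11.6, -17, -9.5], "twist": 0}, {"fingers": 0, "delta_pos": [13.6, -20, -9.5], "twist": 0}, {"fingers": 0, "delta_pos": [15.6, -22.9, -9.5], "twist": 0}])

```text
time: 8.95
tcp_pos: [511.1, -33.1, 125.4]
ee_rot: [0.001, -0.0, 1.0, -0.0]
force: [0.5, -1.0, -1.3]
grip_width: 53.2
```

Request:
carry_out(moves=[{"fingers": 0, "delta_pos": [2, -3, 0], "twist": 0}, {"fingers": 0, "delta_pos": [4, -6, 0], "twist": 0}, {"fingers": 0, "delta_pos": [5.5, -8.2, 0], "twist": 0}, {"fingers": 0, "delta_pos": [6.5, -9.8, 0], "twist": 0}, {"fingers": 0, "delta_pos": [7.1, -10.5, 0], "twist": 0}, {"fingers": 0, "delta_pos": [7.1, -10.5, 1], "twist": 0}, {"fingers": 0, "delta_pos": [7.1, -10.5, 3], "twist": 0}, {"fingers": 0, "delta_pos": [7.1, -10.5, 5], "twist": 0}, {"fingers": 0, "delta_pos": [7.1, -10.5, 7], "twist": 0}, {"fingers": 0, "delta_pos": [7.1, -10.5, 7], "twist": 0}])

```text
time: 9.95
tcp_pos: [439.6, -135.6, 52.3]
ee_rot: [-0.002, -0.001, 1.0, 0.001]
force: [-0.5, -0.0, -1.0]
grip_width: 52.8
```

```bash
python3 d.py 440,-138,12.6; python3 - <<'E'
from h import *
b=vision.snapshot('side');a=vision.snapshot('top')
cv2.imwrite('pics/s7.png',cv2.resize(b[100:260,180:380],None,fx=4,fy=4,interpolation=cv2.INTER_CUBIC)[:,:,::-1])
cv2.imwrite('pics/t7.png',cv2.resize(a[100:300,120:360],None,fx=3,fy=3,interpolation=cv2.INTER_CUBIC)[:,:,::-1])
E
```

```text
t 9.95 tcp [ 439.6 -135.6   52.3] yaw -179.92 zax [-0.0037  0.0014 -1.    ] F [-0.5 -0.  -1. ] w 52.8 j1,6 [-0.3 -0.3]
440,-138,12.6 [-0.06 -0.24  3.97]
```

View pics/s7.png

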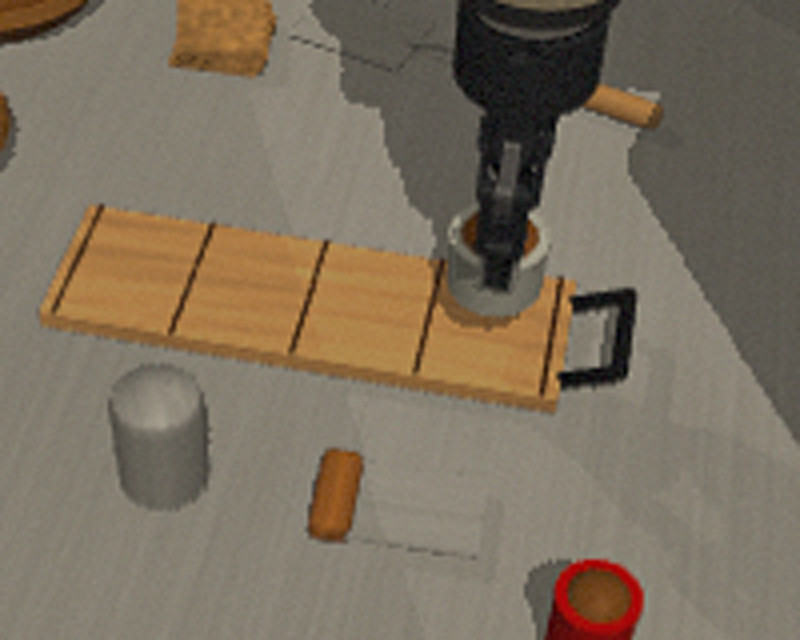

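View pics/t7.png

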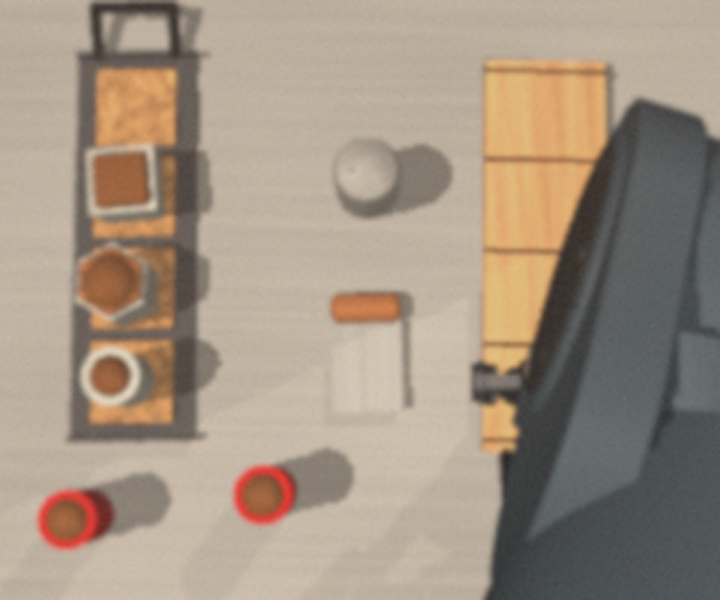

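Request:
carry_out(moves=[{"fingers": 0, "delta_pos": [0, -0.15, 1], "twist": 0}, {"fingers": 0, "delta_pos": [0, -0.15, 2], "twist": 0}, {"fingers": 0, "delta_pos": [0, -0.15, 3], "twist": 0}, {"fingers": 0, "delta_pos": [0, -0.15, 3.5], "twist": 0}, {"fingers": 0, "delta_pos": [0, -0.15, 3.7], "twist": 0}, {"fingers": 0, "delta_pos": [0, -0.15, 3.8], "twist": 0}, {"fingers": 0, "delta_pos": [0, -0.15, 3.8], "twist": 0}])

```text
time: 10.75
tcp_pos: [441.0, -138.5, 16.9]
ee_rot: [0.0, -0.0, 1.0, -0.0]
force: [-0.2, -0.3, -1.7]
grip_width: 53.1
```

```bash
python3 d.py 440,-138,12.6; python3 - <<'E'
from h import *
print(proj('top',[440,-85,80]))
b=vision.snapshot('side')
cv2.imwrite('pics/s8.png',cv2.resize(b[130:220,250:350],None,fx=6,fy=6,interpolation=cv2.INTER_CUBIC)[:,:,::-1])
E
```

```text
t 10.75 tcp [ 441.  -138.5   16.9] yaw -179.98 zax [ 2.e-04 -1.e-04 -1.e+00] F [-0.2 -0.3 -1.7] w 53.1 j1,6 [-0.3 -0.3]
440,-138,12.6 [0.1  0.05 0.43]
[[280.66337944 230.25876028]]
```

View pics/s8.png

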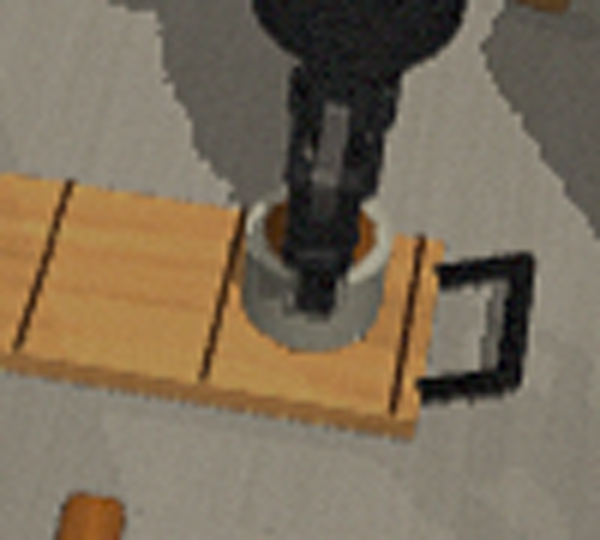

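```bash
python3 - <<'E'
from h import *
print(onz('side',[(303,172.1)],59.6).round(1))
# board lines in side, zoom 6 origin 250,130
p=np.array([(243,208),(204,380),(422,237),(393,412)])/6+[250,130]
print(onz('side',p,15).round(1).tolist())
q=np.array([(205,580/2)])
E
```

```text
[[ 442.1 -122.    59.6]]
[[478.9, -185.3, 15.0], [478.3, -86.9, 15.0], [403.5, -184.6, 15.0], [403.7, -86.6, 15.0]]
```

```bash
python3 - <<'E'
from h import *
f=lambda u,v:(u/6+250,v/6+130)
print('front base',onz('side',[f(313,350)],19.6).round(1),'back rim',onz('side',[f(318,191)],59.6).round(1))
print('left/right rim',onz('side',[f(246,240),f(391,255)],59.6).round(1).tolist())
a=np.linspace(0,2*np.pi,9)[:-1]
for c in((444,-138.5),):
  for z,r in((59.6,29),(19.6,28)):
    P=[[c[0]+r*np.cos(t),c[1]+r*np.sin(t),z] for t in a]; print(((proj('side',P)-[250,130])*6).round().tolist())
E
```

```text
front base [[ 438.5 -107.8   19.6]] back rim [[ 446.9 -155.8   59.6]]
left/right rim [[470.3, -122.7, 59.6], [414.3, -126.9, 59.6]]
[[246.0, 211.0], [259.0, 251.0], [308.0, 275.0], [364.0, 267.0], [393.0, 234.0], [378.0, 195.0], [329.0, 172.0], [275.0, 179.0]]
[[242.0, 282.0], [254.0, 320.0], [300.0, 343.0], [353.0, 336.0], [379.0, 304.0], [365.0, 266.0], [320.0, 244.0], [269.0, 251.0]]
```

Request:
carry_out(moves=[{"fingers": 0, "delta_pos": [0, 0, 0.2], "twist": 0}, {"fingers": 0, "delta_pos": [0, 0, 0.4], "twist": 0}, {"fingers": 0, "delta_pos": [0, 0, 0.45], "twist": 0}, {"fingers": 0, "delta_pos": [0, 0, 0.45], "twist": 0}])

```text
time: 11.2
tcp_pos: [440.8, -138.5, 12.3]
ee_rot: [0.0, -0.0, 1.0, 0.0]
force: [-0.5, 0.2, -2.4]
grip_width: 53.4
```

Request:
carry_out(moves=[{"fingers": 0, "delta_pos": [0, 0, 0.05], "twist": 0}, {"fingers": 0, "delta_pos": [0, 0, 0.1], "twist": 0}, {"fingers": 0, "delta_pos": [0, 0, 0.1], "twist": 0}])

```text
time: 11.5
tcp_pos: [440.9, -138.5, 12.2]
ee_rot: [0.0, -0.0, 1.0, -0.0]
force: [-7.9, 1.8, 20.5]
grip_width: 53.3
```

Request:
carry_out(moves=[{"fingers": 0, "delta_pos": [0, 0, -0.07], "twist": 0}, {"fingers": 0.68, "delta_pos": [0, 0, -0.07], "twist": 0}, {"fingers": 0.8, "delta_pos": [0, 0, -0.07], "twist": 0}, {"fingers": 0.9, "delta_pos": [0, 0, -0.07], "twist": 0}, {"fingers": 0.9, "delta_pos": [0, 0, -0.07], "twist": 0}, {"fingers": 0.9, "delta_pos": [0, 0, -1], "twist": 0}, {"fingers": 1, "delta_pos": [0, 0, -3], "twist": 0}, {"fingers": 1, "delta_pos": [0, 0, -6], "twist": 0}, {"fingers": 1, "delta_pos": [0, 0, -9], "twist": 0}, {"fingers": 1, "delta_pos": [-2, 3, -9.5], "twist": 0}, {"fingers": 1, "delta_pos": [-4, 7, -9.5], "twist": 0}, {"fingers": 1, "delta_pos": [-6, 11, -9.5], "twist": 0}])

```text
time: 12.7
tcp_pos: [501.7, -27.4, 107.5]
ee_rot: [0.001, 0.001, 1.0, -0.0]
force: [1.2, -1.7, -0.9]
grip_width: 85.4
```

Request:
carry_out(moves=[{"fingers": 1, "delta_pos": [-1.6, 4, 0], "twist": 0}, {"fingers": 1, "delta_pos": [-3.2, 8, 0], "twist": 0}, {"fingers": 1, "delta_pos": [-4.8, 12, 0], "twist": 0}, {"fingers": 1, "delta_pos": [-6.4, 16, 0], "twist": 0}, {"fingers": 1, "delta_pos": [-8, 19, 0], "twist": -2}, {"fingers": 1, "delta_pos": [-9, 21.2, 0], "twist": -4}, {"fingers": 1, "delta_pos": [-9.5, 22, 0], "twist": -6}, {"fingers": 1, "delta_pos": [-9.5, 22, 0], "twist": -6}])

```text
time: 13.5
tcp_pos: [595.9, 192.2, 106.4]
ee_rot: [-0.0, -0.054, 0.999, -0.0]
force: [-0.7, 0.1, 0.7]
grip_width: 85.5
```

```bash
python3 d.py 597,194,100; python3 - <<'E'
from h import *
b=vision.snapshot('side');a=vision.snapshot('top')
cv2.imwrite('pics/s9.png',cv2.resize(b[130:330,130:350],None,fx=3.6,fy=2.9,interpolation=cv2.INTER_CUBIC)[:,:,::-1])
cv2.imwrite('pics/t9.png',cv2.resize(a[200:270,270:340],None,fx=8,fy=8,interpolation=cv2.INTER_CUBIC)[:,:,::-1])
E
```

```text
t 13.5 tcp [595.9 192.2 106.4] yaw -173.86 zax [-0. -0. -1.] F [-0.7  0.1  0.7] w 85.5 j1,6 [0.31 0.2 ]
597,194,100 [-0.12  0.17  0.64]
```

View pics/s9.png

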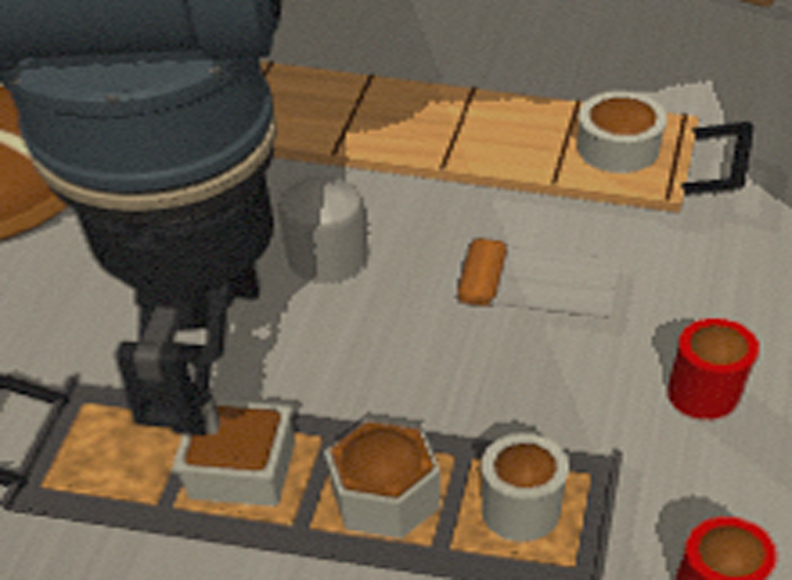

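View pics/t9.png

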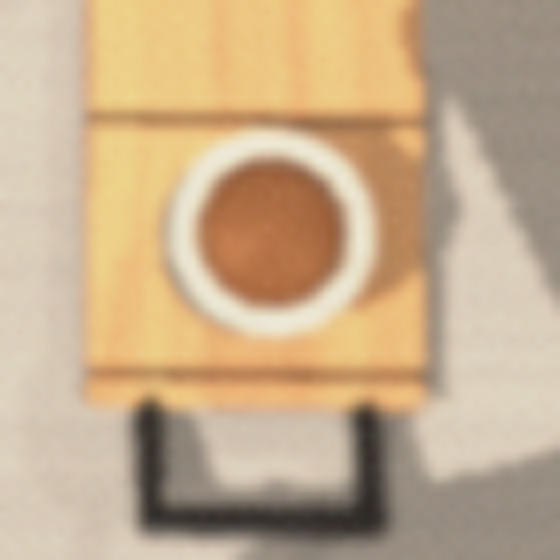

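```bash
python3 - <<'E'
from h import *
f=lambda u,v:((u+.5)/8-.5+270,(v+.5)/8-.5+200)
print('mould',onz('top',[f(273,232)],55).round(1),'place',onz('top',[f(256.5,119),f(256.5,374)],15).round(1).tolist())
print('base edges',onz('top',[f(85,300),f(428,300)],15).round(1).tolist())
E
```

```text
mould [[ 445.7 -139.2   55. ]] place [[481.3, -140.2, 15.0], [406.2, -139.8, 15.0]]
base edges [[427.2, -89.3, 15.0], [428.4, -190.6, 15.0]]
```

Request:
carry_out(moves=[{"fingers": 1, "delta_pos": [-0.17, 0.11, 1], "twist": 0}, {"fingers": 1, "delta_pos": [-0.17, 0.11, 3], "twist": 0}, {"fingers": 1, "delta_pos": [-0.17, 0.11, 5], "twist": 0}, {"fingers": 1, "delta_pos": [-0.17, 0.11, 7], "twist": 0}, {"fingers": 1, "delta_pos": [-0.17, 0.11, 8.5], "twist": 0}, {"fingers": 1, "delta_pos": [-0.17, 0.11, 9.5], "twist": 0}, {"fingers": 1, "delta_pos": [-0.17, 0.11, 10], "twist": 0}, {"fingers": 0.7, "delta_pos": [-0.17, 0.11, 10], "twist": 0}, {"fingers": 0.5, "delta_pos": [-0.17, 0.11, 10], "twist": 0}, {"fingers": 0, "delta_pos": [-0.17, 0.11, 10], "twist": 0}, {"fingers": 0, "delta_pos": [-0.17, 0.11, 10], "twist": 0}, {"fingers": 0, "delta_pos": [-0.17, 0.11, 10], "twist": 0}])

```text
time: 14.8
tcp_pos: [598.0, 193.0, 7.5]
ee_rot: [0.001, -0.052, 0.999, 0.0]
force: [0.0, -1.6, 7.0]
grip_width: 48.4
```

Request:
carry_out(moves=[{"fingers": 0, "delta_pos": [0, 0, 0], "twist": 0}, {"fingers": 0, "delta_pos": [0, 0, 0], "twist": 0}])

```text
time: 15.0
tcp_pos: [598.0, 193.0, 7.5]
ee_rot: [0.001, -0.052, 0.999, 0.0]
force: [-1.8, -0.9, 6.4]
grip_width: 48.2
```

```bash
python3 d.py; python3 - <<'E'
from h import *
b=vision.snapshot('side')
cv2.imwrite('pics/s10.png',cv2.resize(b[225:330,140:245],None,fx=5.5,fy=5.5,interpolation=cv2.INTER_CUBIC)[:,:,::-1])
E
```

```text
t 15.0 tcp [598.  193.    7.5] yaw -173.99 zax [ 1.7e-03  4.0e-04 -1.0e+00] F [-1.8 -0.9  6.4] w 48.2 j1,6 [0.31 0.21]
```

View pics/s10.png

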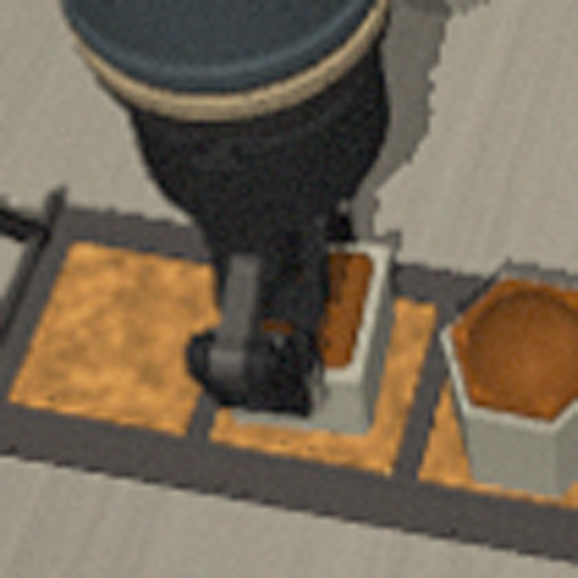

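Request:
carry_out(moves=[{"fingers": 0, "delta_pos": [0, 0, -0.6], "twist": 0}, {"fingers": 0, "delta_pos": [0, 0, -2], "twist": 0}, {"fingers": 0, "delta_pos": [0, 0, -4.5], "twist": 0}, {"fingers": 0, "delta_pos": [0, 0, -7], "twist": 0}, {"fingers": 0, "delta_pos": [0, 0, -9.5], "twist": 0}, {"fingers": 0, "delta_pos": [0.4, -1.2, -10.5], "twist": 0}, {"fingers": 0, "delta_pos": [1.5, -4, -10.5], "twist": 0}, {"fingers": 0, "delta_pos": [2.7, -7.5, -10.5], "twist": 2}, {"fingers": 0, "delta_pos": [4, -11, -10.5], "twist": 4}, {"fingers": 0, "delta_pos": [5.3, -14.5, -10.5], "twist": 6}, {"fingers": 0, "delta_pos": [6.5, -18, -10.5], "twist": 6}, {"fingers": 0, "delta_pos": [7.8, -21.5, -10.5], "twist": 6}])

```text
time: 16.25
tcp_pos: [541.1, -31.2, 111.0]
ee_rot: [-0.0, -0.0, 1.0, -0.0]
force: [0.5, -0.1, -1.1]
grip_width: 48.3
```

```bash
python3 d.py 515.5,-139.2,50
```

```text
t 16.25 tcp [541.1 -31.2 111. ] yaw -180.0 zax [-3.e-04 -1.e-04 -1.e+00] F [ 0.5 -0.1 -1.1] w 48.3 j1,6 [-0.06 -0.06]
515.5,-139.2,50 [  2.56 -10.8    6.1 ]
```

Request:
carry_out(moves=[{"fingers": 0, "delta_pos": [0.7, -3, 0], "twist": 0}, {"fingers": 0, "delta_pos": [1.4, -6, 0], "twist": 0}, {"fingers": 0, "delta_pos": [2, -8.5, 0], "twist": 0}, {"fingers": 0, "delta_pos": [2.3, -10, 0], "twist": 0}, {"fingers": 0, "delta_pos": [2.4, -10.5, 1.5], "twist": 0}, {"fingers": 0, "delta_pos": [2.4, -10.5, 3.5], "twist": 0}, {"fingers": 0, "delta_pos": [2.4, -10.5, 5.5], "twist": 0}, {"fingers": 0, "delta_pos": [2.4, -10.5, 7.5], "twist": 0}, {"fingers": 0, "delta_pos": [2.4, -10.5, 8.5], "twist": 0}, {"fingers": 0, "delta_pos": [2.4, -10.5, 8.5], "twist": 0}, {"fingers": 0, "delta_pos": [2.4, -10.5, 8.5], "twist": 0}])

```text
time: 17.35
tcp_pos: [518.5, -134.2, 26.9]
ee_rot: [0.0, -0.0, 1.0, -0.0]
force: [0.3, -0.6, -1.1]
grip_width: 48.3
```

```bash
python3 d.py 515.5,-139.2,14.5
```

```text
t 17.35 tcp [ 518.5 -134.2   26.9] yaw -179.98 zax [ 4.e-04 -0.e+00 -1.e+00] F [ 0.3 -0.6 -1.1] w 48.3 j1,6 [-0.25 -0.25]
515.5,-139.2,14.5 [ 0.3  -0.5   1.24]
```

Request:
carry_out(moves=[{"fingers": 0, "delta_pos": [0.3, -0.5, 0], "twist": 0}, {"fingers": 0, "delta_pos": [0.3, -0.5, 0.5], "twist": 0}, {"fingers": 0, "delta_pos": [0.3, -0.5, 0.9], "twist": 0}, {"fingers": 0, "delta_pos": [0.3, -0.5, 1.15], "twist": 0}, {"fingers": 0, "delta_pos": [0.3, -0.5, 1.25], "twist": 0}, {"fingers": 0, "delta_pos": [0.3, -0.5, 1.25], "twist": 0}])

```text
time: 17.95
tcp_pos: [515.2, -139.2, 14.5]
ee_rot: [0.0, -0.0, 1.0, -0.0]
force: [-7.6, 0.4, 15.7]
grip_width: 48.4
```

```bash
python3 d.py 515.5,-139.2,14.5
```

```text
t 17.95 tcp [ 515.2 -139.2   14.5] yaw -179.99 zax [ 1.e-04 -3.e-04 -1.e+00] F [-7.6  0.4 15.7] w 48.4 j1,6 [-0.26 -0.26]
515.5,-139.2,14.5 [-0.03  0.   -0.  ]
```

Request:
carry_out(moves=[{"fingers": 0, "delta_pos": [0, 0, -0.05], "twist": 0}, {"fingers": 0.65, "delta_pos": [0, 0, -0.05], "twist": 0}, {"fingers": 0.8, "delta_pos": [0, 0, -0.05], "twist": 0}, {"fingers": 0.9, "delta_pos": [0, 0, -0.05], "twist": 0}, {"fingers": 0.9, "delta_pos": [0, 0, -0.05], "twist": 0}, {"fingers": 0.9, "delta_pos": [0, 0, -1], "twist": 0}, {"fingers": 1, "delta_pos": [0, 0, -3], "twist": 0}, {"fingers": 1, "delta_pos": [0, 0, -6], "twist": 0}, {"fingers": 1, "delta_pos": [0, 0, -9.5], "twist": 0}, {"fingers": 1, "delta_pos": [-0.15, 3, -11.5], "twist": 0}, {"fingers": 1, "delta_pos": [-0.15, 7, -11.5], "twist": 0}, {"fingers": 1, "delta_pos": [-0.15, 11, -11.5], "twist": 0}])

```text
time: 19.15
tcp_pos: [517.3, -28.3, 130.3]
ee_rot: [0.001, 0.0, 1.0, -0.0]
force: [-0.2, -0.4, -0.3]
grip_width: 85.4
```

Request:
carry_out(moves=[{"fingers": 1, "delta_pos": [0, 4, 0], "twist": 0}, {"fingers": 1, "delta_pos": [0, 8, 0], "twist": 0}, {"fingers": 1, "delta_pos": [0, 12, 0], "twist": 0}, {"fingers": 1, "delta_pos": [0, 16, 0], "twist": 0}, {"fingers": 1, "delta_pos": [0, 19, 0], "twist": 0}, {"fingers": 1, "delta_pos": [0, 21.5, 0], "twist": 0}, {"fingers": 1, "delta_pos": [0, 22.3, 0], "twist": 0}, {"fingers": 1, "delta_pos": [0, 22.3, 0], "twist": 0}, {"fingers": 1, "delta_pos": [0, 22.3, 0], "twist": 0}])

```text
time: 20.05
tcp_pos: [516.8, 193.0, 129.0]
ee_rot: [0.0, -0.0, 1.0, -0.0]
force: [1.6, 0.3, -0.6]
grip_width: 85.5
```

```bash
python3 d.py 516.7,196.2,12; python3 - <<'E'
from h import *
b=vision.snapshot('side');a=vision.snapshot('top')
cv2.imwrite('pics/s11.png',cv2.resize(b[130:330,130:350],None,fx=3.6,fy=2.9,interpolation=cv2.INTER_CUBIC)[:,:,::-1])
cv2.imwrite('pics/t11.png',cv2.resize(a[165:235,270:340],None,fx=8,fy=8,interpolation=cv2.INTER_CUBIC)[:,:,::-1])
E
```

```text
t 20.05 tcp [516.8 193.  129. ] yaw -180.0 zax [ 1.e-04 -3.e-04 -1.e+00] F [ 1.6  0.3 -0.6] w 85.5 j1,6 [0.36 0.36]
516.7,196.2,12 [1.00e-02 3.20e-01 1.17e+01]
```

View pics/s11.png

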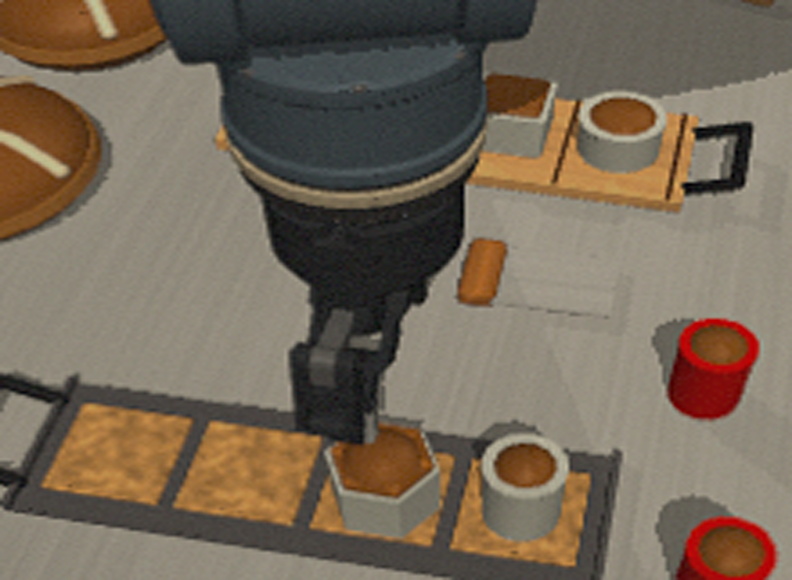

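View pics/t11.png

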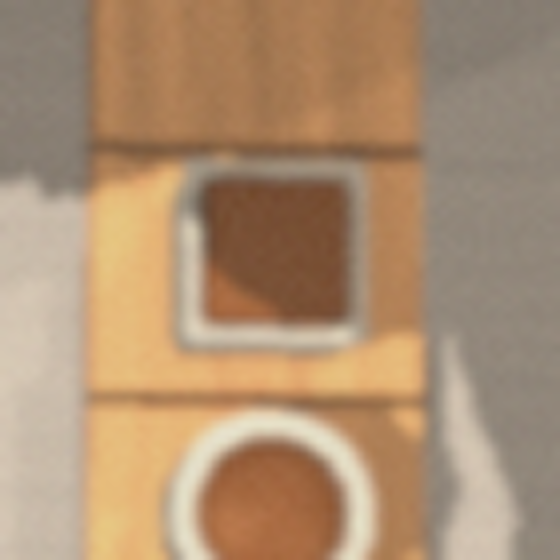

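Request:
carry_out(moves=[{"fingers": 1, "delta_pos": [0, 0.3, 2], "twist": 0}, {"fingers": 1, "delta_pos": [0, 0.3, 5], "twist": 0}, {"fingers": 1, "delta_pos": [0, 0.3, 7], "twist": 0}, {"fingers": 1, "delta_pos": [0, 0.3, 9], "twist": 0}, {"fingers": 1, "delta_pos": [0, 0.3, 10.5], "twist": 0}, {"fingers": 1, "delta_pos": [0, 0.3, 11.5], "twist": 0}, {"fingers": 1, "delta_pos": [0, 0.3, 11.7], "twist": 0}, {"fingers": 0.75, "delta_pos": [0, 0.3, 11.7], "twist": 0}, {"fingers": 0.5, "delta_pos": [0, 0.3, 11.7], "twist": 0}, {"fingers": 0, "delta_pos": [0, 0.3, 11.7], "twist": 0}, {"fingers": 0, "delta_pos": [0, 0.3, 11.7], "twist": 0}, {"fingers": 0, "delta_pos": [0, 0.3, 11.7], "twist": 0}])

```text
time: 21.35
tcp_pos: [517.3, 197.0, 12.9]
ee_rot: [0.001, -0.0, 1.0, 0.0]
force: [-1.2, -1.6, 7.8]
grip_width: 50.5
```

Request:
carry_out(moves=[{"fingers": 0, "delta_pos": [0, 0, 0], "twist": 0}, {"fingers": 0, "delta_pos": [0, 0, 0], "twist": 0}])

```text
time: 21.55
tcp_pos: [517.3, 197.0, 13.0]
ee_rot: [0.001, -0.0, 1.0, 0.0]
force: [-2.5, -1.7, 7.9]
grip_width: 50.6
```

```bash
python3 d.py 0,0,0; python3 - <<'E'
from h import *
f=lambda u,v:((u+.5)/8-.5+270,(v+.5)/8-.5+165)
print('sq',onz('top',[f(273.5,254)],60).round(1),'place',onz('top',[f(258,149),f(258,398)],15).round(1).tolist())
b=vision.snapshot('side')
cv2.imwrite('pics/s12.png',cv2.resize(b[225:330,180:285],None,fx=5.5,fy=5.5,interpolation=cv2.INTER_CUBIC)[:,:,::-1])
E
```

```text
t 21.55 tcp [517.3 197.   13. ] yaw -179.98 zax [ 1.5e-03  3.0e-04 -1.0e+00] F [-2.5 -1.7  7.9] w 50.6 j1,6 [0.36 0.36]
0,0,0 [ 51.74 -19.68   1.21]
sq [[ 518.6 -139.1   60. ]] place [[556.6, -141.1, 15.0], [481.6, -140.6, 15.0]]
```

View pics/s12.png

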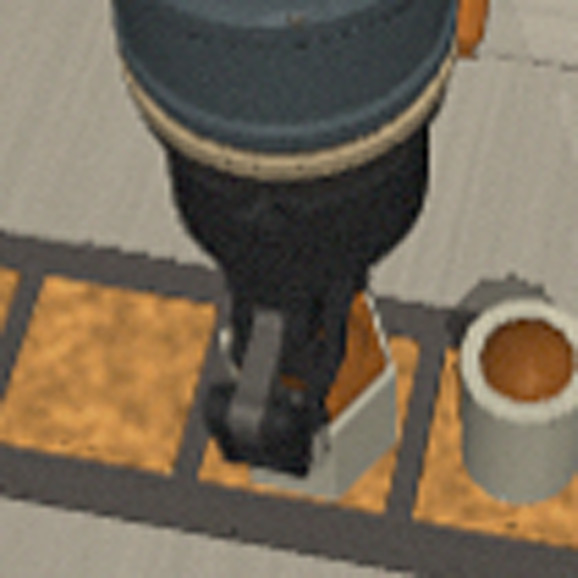

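Request:
carry_out(moves=[{"fingers": 0, "delta_pos": [0, 0, -0.6], "twist": 0}, {"fingers": 0, "delta_pos": [0, 0, -2], "twist": 0}, {"fingers": 0, "delta_pos": [0, 0, -4.5], "twist": 0}, {"fingers": 0, "delta_pos": [0, 0, -7], "twist": 0}, {"fingers": 0, "delta_pos": [0, 0, -9.5], "twist": 0}, {"fingers": 0, "delta_pos": [-0.3, -1.2, -11], "twist": 0}, {"fingers": 0, "delta_pos": [-0.9, -4, -11], "twist": 0}, {"fingers": 0, "delta_pos": [-1.6, -7.5, -11], "twist": 0}, {"fingers": 0, "delta_pos": [-2.4, -11, -11], "twist": 0}, {"fingers": 0, "delta_pos": [-3.2, -14.5, -11], "twist": 0}, {"fingers": 0, "delta_pos": [-4, -18, -11], "twist": 0}, {"fingers": 0, "delta_pos": [-4.7, -21.5, -11], "twist": 0}])

```text
time: 22.8
tcp_pos: [564.1, -19.6, 122.5]
ee_rot: [0.0, -0.0, 1.0, 0.0]
force: [0.5, -1.5, -0.6]
grip_width: 50.9
```

Request:
carry_out(moves=[{"fingers": 0, "delta_pos": [-0.8, -3.5, 0], "twist": 0}, {"fingers": 0, "delta_pos": [-1.5, -6.5, 0], "twist": 0}, {"fingers": 0, "delta_pos": [-2.1, -9.5, 0], "twist": 0}, {"fingers": 0, "delta_pos": [-2.6, -11.5, 0], "twist": 0}, {"fingers": 0, "delta_pos": [-2.7, -12.3, 0], "twist": 0}, {"fingers": 0, "delta_pos": [-2.7, -12.3, 0], "twist": 0}, {"fingers": 0, "delta_pos": [-2.7, -12.3, 0], "twist": 0}])

```text
time: 23.5
tcp_pos: [590.7, -140.4, 122.0]
ee_rot: [0.0, -0.0, 1.0, 0.0]
force: [-0.0, -0.0, -1.7]
grip_width: 50.7
```

```bash
python3 d.py 591.3,-140,20
```

```text
t 23.5 tcp [ 590.7 -140.4  122. ] yaw -179.96 zax [ 0.e+00  3.e-04 -1.e+00] F [-0.  -0.  -1.7] w 50.7 j1,6 [-0.23 -0.23]
591.3,-140,20 [-0.06  0.03 10.2 ]
```

Request:
carry_out(moves=[{"fingers": 0, "delta_pos": [-0.05, 0, 1.5], "twist": 0}, {"fingers": 0, "delta_pos": [-0.05, 0, 3.5], "twist": 0}, {"fingers": 0, "delta_pos": [-0.05, 0, 5.5], "twist": 0}, {"fingers": 0, "delta_pos": [-0.05, 0, 7.5], "twist": 0}, {"fingers": 0, "delta_pos": [-0.05, 0, 8.7], "twist": 0}, {"fingers": 0, "delta_pos": [-0.05, 0, 9.4], "twist": 0}, {"fingers": 0, "delta_pos": [-0.05, 0, 9.8], "twist": 0}, {"fingers": 0, "delta_pos": [-0.05, 0, 10], "twist": 0}, {"fingers": 0, "delta_pos": [-0.05, 0, 10.05], "twist": 0}])

```text
time: 24.4
tcp_pos: [591.6, -141.1, 21.7]
ee_rot: [0.0, -0.0, 1.0, -0.0]
force: [0.6, 0.6, -2.0]
grip_width: 51.1
```

```bash
python3 d.py 591.3,-140,20
```

```text
t 24.4 tcp [ 591.6 -141.1   21.7] yaw -179.98 zax [ 6.e-04 -1.e-04 -1.e+00] F [ 0.6  0.6 -2. ] w 51.1 j1,6 [-0.23 -0.23]
591.3,-140,20 [0.03 0.11 0.17]
```

Request:
carry_out(moves=[{"fingers": 0, "delta_pos": [0, 0.05, 0.1], "twist": 0}, {"fingers": 0, "delta_pos": [0, 0.05, 0.17], "twist": 0}, {"fingers": 0, "delta_pos": [0, 0.05, 0.17], "twist": 0}])

```text
time: 24.7
tcp_pos: [591.6, -140.7, 20.0]
ee_rot: [0.0, -0.0, 1.0, -0.0]
force: [-0.3, 0.3, 2.1]
grip_width: 50.6
```

Request:
carry_out(moves=[{"fingers": 0.68, "delta_pos": [0, 0, 0], "twist": 0}, {"fingers": 0.8, "delta_pos": [0, 0, 0], "twist": 0}, {"fingers": 0.9, "delta_pos": [0, 0, 0], "twist": 0}, {"fingers": 0.9, "delta_pos": [0, 0, 0], "twist": 0}, {"fingers": 0.9, "delta_pos": [0, 0, -1], "twist": 0}, {"fingers": 1, "delta_pos": [0, 0, -3], "twist": 0}, {"fingers": 1, "delta_pos": [0, 0, -6], "twist": 0}, {"fingers": 1, "delta_pos": [0, 0, -9.5], "twist": 0}, {"fingers": 1, "delta_pos": [1, 2.4, -11.5], "twist": 0}, {"fingers": 1, "delta_pos": [2.6, 6, -11.5], "twist": 0}, {"fingers": 1, "delta_pos": [4.2, 9.6, -11.5], "twist": 0}, {"fingers": 1, "delta_pos": [5.8, 13.2, -11.5], "twist": 0}])

```text
time: 25.9
tcp_pos: [532.7, -7.6, 135.6]
ee_rot: [0.001, 0.0, 1.0, 0.0]
force: [1.0, 0.4, 0.0]
grip_width: 85.7
```

Request:
carry_out(moves=[{"fingers": 1, "delta_pos": [1.8, 4, 0], "twist": 0}, {"fingers": 1, "delta_pos": [3.6, 8, 0], "twist": 0}, {"fingers": 1, "delta_pos": [5.4, 12, 0], "twist": 0}, {"fingers": 1, "delta_pos": [7, 16, 0], "twist": 0}, {"fingers": 1, "delta_pos": [8.2, 18.5, 0], "twist": 0}, {"fingers": 1, "delta_pos": [8.9, 20, 0], "twist": 0}, {"fingers": 1, "delta_pos": [8.9, 20, 0], "twist": 0}, {"fingers": 1, "delta_pos": [8.9, 20, 0], "twist": 0}])

```text
time: 26.7
tcp_pos: [444.4, 191.2, 135.2]
ee_rot: [0.0, -0.001, 1.0, 0.0]
force: [-0.7, 0.4, 0.2]
grip_width: 85.2
```

```bash
python3 d.py 445,191,25; python3 - <<'E'
from h import *
b=vision.snapshot('side');a=vision.snapshot('top')
cv2.imwrite('pics/s13.png',cv2.resize(b[130:330,130:350],None,fx=3.6,fy=2.9,interpolation=cv2.INTER_CUBIC)[:,:,::-1])
cv2.imwrite('pics/t13.png',cv2.resize(a[115:255,270:340],None,fx=4,fy=4,interpolation=cv2.INTER_CUBIC)[:,:,::-1])
E
```

```text
t 26.7 tcp [444.4 191.2 135.2] yaw -179.94 zax [ 7.e-04  0.e+00 -1.e+00] F [-0.7  0.4  0.2] w 85.2 j1,6 [0.41 0.41]
445,191,25 [-0.05 -0.02 11.02]
```

View pics/s13.png

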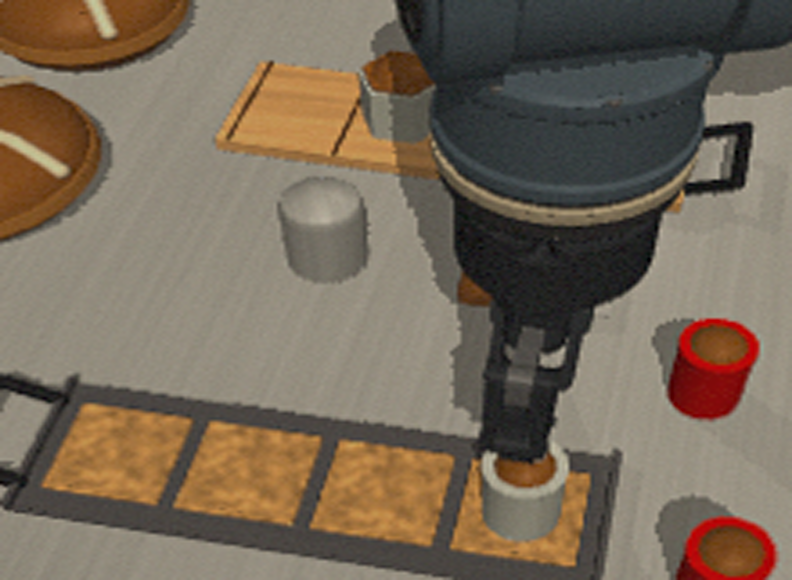

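View pics/t13.png

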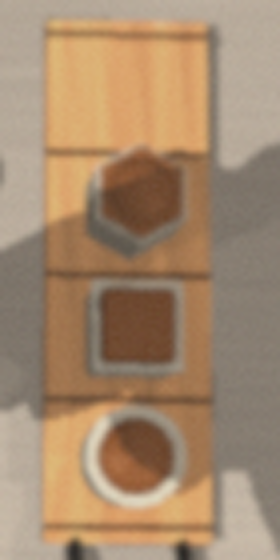

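```bash
python3 - <<'E'
from h import *
f=lambda u,v:((u+.5)/4-.5+270,(v+.5)/4-.5+115)
V=[f(*p) for p in[(142,146),(187,165),(185,213),(142,245),(95,222),(97,172)]]
A=onz('top',V,67);print(A.round(1).tolist(),A.mean(0).round(1))
e=np.roll(A,-1,0)-A;print(np.linalg.norm(e,axis=1).round(1),np.degrees(np.arctan2(e[:,1],e[:,0])).round(1))
a=vision.snapshot('top')
cv2.imwrite('pics/t14.png',cv2.resize(a[140:190,280:330],None,fx=11,fy=11,interpolation=cv2.INTER_CUBIC)[:,:,::-1])
b=vision.snapshot('side')
cv2.imwrite('pics/s14.png',cv2.resize(b[130:190,200:260],None,fx=9,fy=9,interpolation=cv2.INTER_CUBIC)[:,:,::-1])
E
```

```text
[[622.4, -142.2, 67.0], [611.6, -168.0, 67.0], [583.5, -166.4, 67.0], [564.6, -141.6, 67.0], [577.5, -114.9, 67.0], [606.7, -116.2, 67.0]] [ 594.4 -141.5   67. ]
[28.  28.2 31.2 29.7 29.2 30.4] [-112.7  176.9  127.4   64.2   -2.5  -58.8]
```

View pics/t14.png

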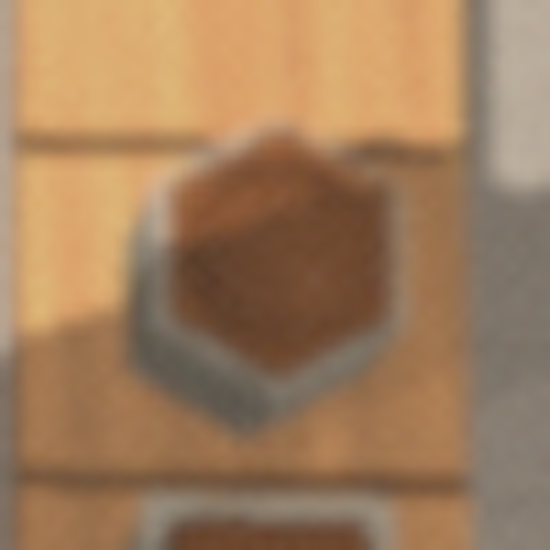

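View pics/s14.png

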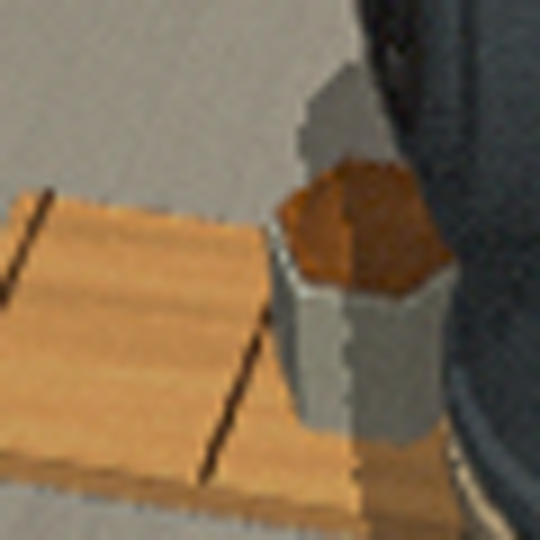

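```bash
python3 - <<'E'
from h import *
r=26/np.cos(np.pi/6)
for c in((595,-141.),):
  for z in(67,15):
    P=[[c[0]+r*np.cos(t),c[1]+r*np.sin(t),z] for t in np.arange(6)*np.pi/3]
    print(z,((proj('top',P)-[280,140]+.5)*11-.5).round().tolist(),'side',((proj('side',P)-[200,130]+.5)*9-.5).round().tolist())
E
```

```text
67 [[276.0, 115.0], [152.0, 183.0], [153.0, 325.0], [278.0, 398.0], [403.0, 328.0], [401.0, 187.0]] side [[263.0, 207.0], [292.0, 282.0], [403.0, 299.0], [482.0, 240.0], [449.0, 167.0], [342.0, 151.0]]
15 [[242.0, 175.0], [125.0, 239.0], [125.0, 373.0], [244.0, 442.0], [362.0, 376.0], [360.0, 243.0]] side [[273.0, 345.0], [301.0, 419.0], [408.0, 437.0], [484.0, 378.0], [452.0, 306.0], [349.0, 289.0]]
```

Request:
carry_out(moves=[{"fingers": 1, "delta_pos": [-0.05, 0, 2], "twist": 0}, {"fingers": 1, "delta_pos": [-0.05, 0, 4.5], "twist": 0}, {"fingers": 1, "delta_pos": [-0.05, 0, 6.5], "twist": 0}, {"fingers": 1, "delta_pos": [-0.05, 0, 8.5], "twist": 0}, {"fingers": 1, "delta_pos": [-0.05, 0, 10], "twist": 0}, {"fingers": 1, "delta_pos": [-0.05, 0, 11], "twist": 0}, {"fingers": 1, "delta_pos": [-0.05, 0, 11], "twist": 0}, {"fingers": 0.75, "delta_pos": [-0.05, 0, 11], "twist": 0}, {"fingers": 0.5, "delta_pos": [-0.05, 0, 11], "twist": 0}, {"fingers": 0.3, "delta_pos": [-0.05, 0, 11], "twist": 0}, {"fingers": 0, "delta_pos": [-0.05, 0, 11], "twist": 0}, {"fingers": 0, "delta_pos": [-0.05, 0, 11], "twist": 0}])

```text
time: 28.1
tcp_pos: [445.4, 191.5, 25.6]
ee_rot: [0.001, -0.0, 1.0, 0.0]
force: [-1.1, -1.8, 9.2]
grip_width: 39.7
```

Request:
carry_out(moves=[{"fingers": 0, "delta_pos": [0, 0, 0], "twist": 0}, {"fingers": 0, "delta_pos": [0, 0, 0], "twist": 0}, {"fingers": 0, "delta_pos": [0, 0, 0], "twist": 0}])

```text
time: 28.4
tcp_pos: [445.4, 191.5, 25.6]
ee_rot: [0.001, -0.0, 1.0, 0.0]
force: [-1.5, -3.3, 9.3]
grip_width: 40.2
```

```bash
python3 d.py; python3 - <<'E'
from h import *
b=vision.snapshot('side')
cv2.imwrite('pics/s15.png',cv2.resize(b[225:330,220:325],None,fx=5.5,fy=5.5,interpolation=cv2.INTER_CUBIC)[:,:,::-1])
E
```

```text
t 28.4 tcp [445.4 191.5  25.6] yaw -179.98 zax [ 1.7e-03  4.0e-04 -1.0e+00] F [-1.5 -3.3  9.3] w 40.2 j1,6 [0.41 0.41]
```

View pics/s15.png

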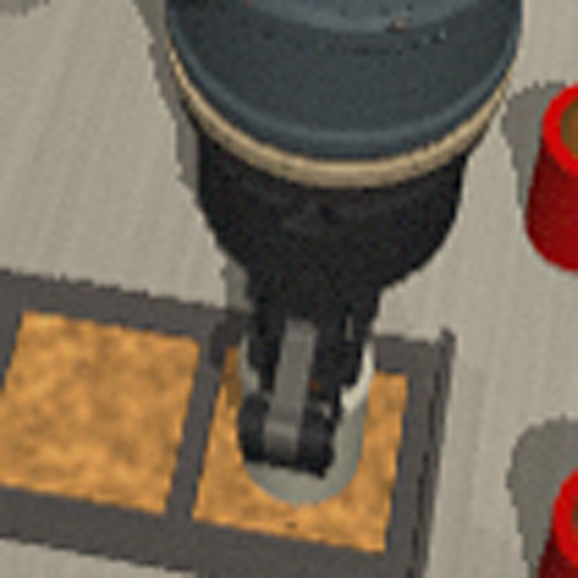

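Request:
carry_out(moves=[{"fingers": 0, "delta_pos": [0, 0, -0.6], "twist": 0}, {"fingers": 0, "delta_pos": [0, 0, -2], "twist": 0}, {"fingers": 0, "delta_pos": [0, 0, -4.5], "twist": 0}, {"fingers": 0, "delta_pos": [0, 0, -7], "twist": 0}, {"fingers": 0, "delta_pos": [0, 0, -9.5], "twist": 0}, {"fingers": 0, "delta_pos": [-0.5, -0.8, -11], "twist": 0}, {"fingers": 0, "delta_pos": [-2, -3, -11.5], "twist": 0}, {"fingers": 0, "delta_pos": [-4, -6, -11.5], "twist": 0}, {"fingers": 0, "delta_pos": [-6, -9, -11.5], "twist": 0}, {"fingers": 0, "delta_pos": [-8, -12, -11.5], "twist": 0}, {"fingers": 0, "delta_pos": [-10, -15, -11.5], "twist": 0}, {"fingers": 0, "delta_pos": [-12, -18, -11.5], "twist": 0}])

```text
time: 29.65
tcp_pos: [565.4, 10.0, 140.1]
ee_rot: [0.0, -0.0, 1.0, 0.0]
force: [-0.3, 1.2, -1.0]
grip_width: 39.9
```

Request:
carry_out(moves=[{"fingers": 0, "delta_pos": [-2, -3, 0], "twist": 0}, {"fingers": 0, "delta_pos": [-4, -6, 0], "twist": 0}, {"fingers": 0, "delta_pos": [-6, -9, 0], "twist": 0}, {"fingers": 0, "delta_pos": [-8, -12, 0], "twist": 0}, {"fingers": 0, "delta_pos": [-9.3, -14, 0], "twist": 0}, {"fingers": 0, "delta_pos": [-10.1, -15.2, 0], "twist": 0}, {"fingers": 0, "delta_pos": [-10.1, -15.2, 0], "twist": 0}, {"fingers": 0, "delta_pos": [-10.1, -15.2, 0], "twist": 0}, {"fingers": 0, "delta_pos": [-10.1, -15.2, 0], "twist": 0}])

```text
time: 30.55
tcp_pos: [665.5, -139.9, 139.9]
ee_rot: [0.0, -0.0, 1.0, 0.0]
force: [-0.1, 0.1, -1.4]
grip_width: 39.6
```

```bash
python3 d.py 666.6,-140.3,32.6
```

```text
t 30.55 tcp [ 665.5 -139.9  139.9] yaw -179.95 zax [ 0.e+00  2.e-04 -1.e+00] F [-0.1  0.1 -1.4] w 39.6 j1,6 [-0.21 -0.21]
666.6,-140.3,32.6 [-0.11 -0.04 10.73]
```

Request:
carry_out(moves=[{"fingers": 0, "delta_pos": [-0.1, 0, 1.5], "twist": 0}, {"fingers": 0, "delta_pos": [-0.1, 0, 3.5], "twist": 0}, {"fingers": 0, "delta_pos": [-0.1, 0, 5.5], "twist": 0}, {"fingers": 0, "delta_pos": [-0.1, 0, 7.5], "twist": 0}, {"fingers": 0, "delta_pos": [-0.1, 0, 9], "twist": 0}, {"fingers": 0, "delta_pos": [-0.1, 0, 10], "twist": 0}, {"fingers": 0, "delta_pos": [-0.1, 0, 10.5], "twist": 0}, {"fingers": 0, "delta_pos": [-0.1, 0, 10.5], "twist": 0}, {"fingers": 0, "delta_pos": [-0.1, 0, 10.5], "twist": 0}])

```text
time: 31.45
tcp_pos: [667.2, -140.5, 35.4]
ee_rot: [0.0, -0.0, 1.0, -0.0]
force: [0.5, -0.6, -1.0]
grip_width: 39.6
```

```bash
python3 d.py 666.6,-140.3,32.6
```

```text
t 31.45 tcp [ 667.2 -140.5   35.4] yaw -179.97 zax [ 9.e-04 -2.e-04 -1.e+00] F [ 0.5 -0.6 -1. ] w 39.6 j1,6 [-0.21 -0.21]
666.6,-140.3,32.6 [0.06 0.02 0.28]
```

Request:
carry_out(moves=[{"fingers": 0, "delta_pos": [0.05, 0, 0.1], "twist": 0}, {"fingers": 0, "delta_pos": [0.05, 0, 0.2], "twist": 0}, {"fingers": 0, "delta_pos": [0.05, 0, 0.27], "twist": 0}, {"fingers": 0, "delta_pos": [0.05, 0, 0.27], "twist": 0}])

```text
time: 31.85
tcp_pos: [666.8, -140.7, 32.7]
ee_rot: [0.001, -0.0, 1.0, -0.0]
force: [-1.3, -0.6, 5.5]
grip_width: 39.8
```

Request:
carry_out(moves=[{"fingers": 0.5, "delta_pos": [0, 0, 0], "twist": 0}, {"fingers": 0.65, "delta_pos": [0, 0, 0], "twist": 0}, {"fingers": 0.8, "delta_pos": [0, 0, 0], "twist": 0}, {"fingers": 0.9, "delta_pos": [0, 0, 0], "twist": 0}, {"fingers": 0.9, "delta_pos": [0, 0, -1], "twist": 0}, {"fingers": 0.9, "delta_pos": [0, 0, -3], "twist": 0}, {"fingers": 0.9, "delta_pos": [0, 0, -6], "twist": 0}, {"fingers": 0.9, "delta_pos": [0, 0, -9.5], "twist": 0}, {"fingers": 0.9, "delta_pos": [0, 0, -12], "twist": 0}, {"fingers": 0.9, "delta_pos": [3, 3, -13], "twist": 0}, {"fingers": 0.9, "delta_pos": [6, 6.5, -13], "twist": 0}, {"fingers": 0.9, "delta_pos": [9, 10, -13], "twist": 0}])

```text
time: 33.05
tcp_pos: [575.5, -39.9, 162.9]
ee_rot: [0.001, 0.0, 1.0, 0.0]
force: [0.2, 0.7, 1.0]
grip_width: 77.0
```

Request:
carry_out(moves=[{"fingers": 0.9, "delta_pos": [2, 4, 0], "twist": 0}, {"fingers": 0.9, "delta_pos": [4, 8, 0], "twist": 0}, {"fingers": 0.9, "delta_pos": [6, 12, 0], "twist": 0}, {"fingers": 0.9, "delta_pos": [8, 16, 0], "twist": 0}, {"fingers": 0.9, "delta_pos": [10, 20, 0], "twist": 0}, {"fingers": 0.9, "delta_pos": [12, 24, 0], "twist": 0}, {"fingers": 0.9, "delta_pos": [12, 26, 0], "twist": 0}, {"fingers": 0.9, "delta_pos": [12, 26, 0], "twist": 0}, {"fingers": 0.9, "delta_pos": [12, 26, 0], "twist": 0}])

```text
time: 33.95
tcp_pos: [456.2, 219.5, 162.5]
ee_rot: [0.0, -0.001, 1.0, 0.0]
force: [-0.1, -0.0, -0.1]
grip_width: 76.8
```

```bash
python3 d.py; python3 - <<'E'
from h import *
b=vision.snapshot('side');a=vision.snapshot('top')
cv2.imwrite('pics/s16.png',cv2.resize(b[110:230,170:360],None,fx=4,fy=4,interpolation=cv2.INTER_CUBIC)[:,:,::-1])
cv2.imwrite('pics/t16.png',cv2.resize(a[110:260,260:345],None,fx=4,fy=4,interpolation=cv2.INTER_CUBIC)[:,:,::-1])
E
```

```text
t 33.95 tcp [456.2 219.5 162.5] yaw -179.93 zax [ 5.e-04  1.e-04 -1.e+00] F [-0.1 -0.  -0.1] w 76.8 j1,6 [0.45 0.45]
```

View pics/s16.png

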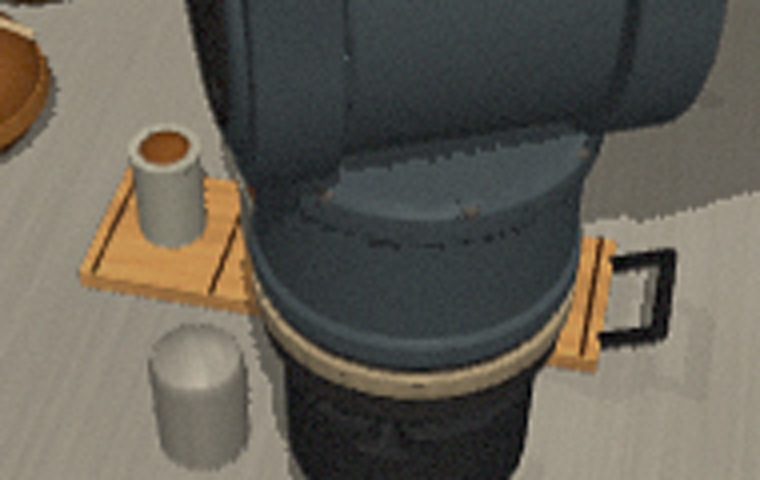

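View pics/t16.png

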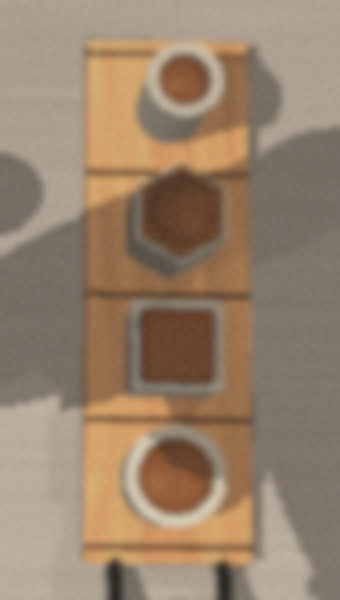

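Request:
carry_out(moves=[{"fingers": 0.9, "delta_pos": [3, 4, 0], "twist": 0}, {"fingers": 0.9, "delta_pos": [6, 8, 0], "twist": 0}, {"fingers": 0.9, "delta_pos": [9, 12, 0], "twist": 0}, {"fingers": 0.9, "delta_pos": [12, 16, 0], "twist": 0}, {"fingers": 0.9, "delta_pos": [14, 18, 0], "twist": 0}, {"fingers": 0.9, "delta_pos": [14, 18, 0], "twist": 0}, {"fingers": 0.9, "delta_pos": [14, 18, 0], "twist": 0}])

```text
time: 34.75
tcp_pos: [316.4, 398.9, 162.0]
ee_rot: [0.0, -0.0, 1.0, -0.0]
force: [0.4, -0.7, -0.4]
grip_width: 77.0
```

```bash
python3 d.py; python3 - <<'E'
from h import *
f=lambda u,v:((u+.5)/4-.5+260,(v+.5)/4-.5+110)
for n,p,z in(('tall',(185,80),81),('hex',(181,215),67),('sq',(175.5,347),60),('low',(175,476),55)): print(n,onz('top',[f(*p)],z).round(1))
b=vision.snapshot('side')
cv2.imwrite('pics/s17.png',cv2.resize(b[110:230,170:360],None,fx=4,fy=4,interpolation=cv2.INTER_CUBIC)[:,:,::-1])
c=(670.3,-140.5)
print(((proj('side',[[*c,81],[*c,15],[c[0],c[1]+21,15]])-[170,110])*4).round().tolist())
E
```

```text
t 34.75 tcp [316.4 398.9 162. ] yaw -179.97 zax [ 1.e-04 -3.e-04 -1.e+00] F [ 0.4 -0.7 -0.4] w 77.0 j1,6 [0.9 0.9]
tall [[ 669.3 -142.3   81. ]]
hex [[ 593.6 -141.3   67. ]]
sq [[ 518.4 -138.6   60. ]]
low [[ 445.5 -138.5   55. ]]
[[160.0, 142.0], [170.0, 221.0], [160.0, 244.0]]
```

View pics/s17.png

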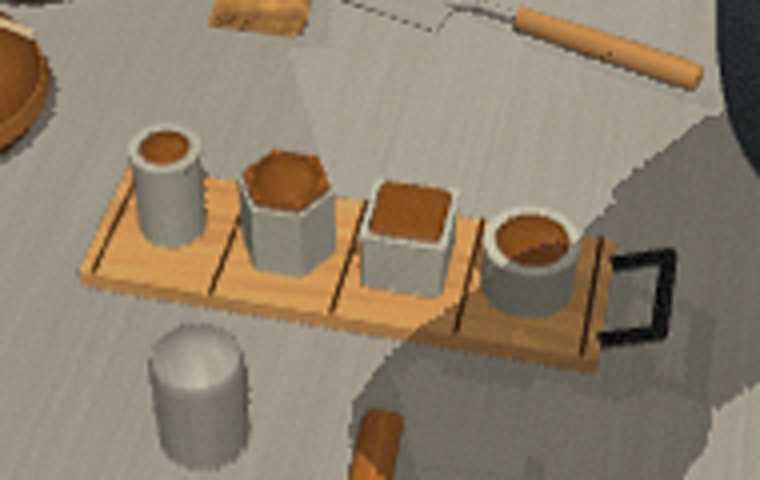

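```bash
python3 -c "
from station import close_job
print(close_job())"
```

```text
the job is handed in; nothing more can be done
None
```

All four moulds are on the board, one in each marked place, in the order asked. Counting from the board's handle they go low, square, hex, tall, which is the order they had from the tray's handle. I handed in at about 35 s of the 118 s allowed.

**Last checks:** in the final top and side pictures all four look upright and flat, with the gripper clear of them. The top view puts each mould within about 2 mm of the middle of its place. The highest wrist force at the ends of the moves was about 22 N, when setting down the low mould.

**What disagreed or went less well:**
- **Cameras:** the side and top views differed by about 1–4 mm in y. I used positions relative to the board within the top view to cancel this.
- **Gripper reading:** the reported opening was 1.5–4 mm below the true mould widths. The grips held regardless.
- **Low mould:** my first grip was too high, so I let go and took it again 5 mm lower before lifting it.

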